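# Fetch the punching template from behind the jars

### The job

The aluminium template lies in the black tray behind a flower pot, a jar and a tin: first stand all three aside on the cardboard sheet, leaving the template where it is until that is done, then thread the template over both pins of the plywood board until it lies flat on the wood, and only then put the pot, jar and tin back in the tray, each just where it stood at the start. Set everything down gently without dropping it, keep pot, jar and tin from falling over, and leave the tape roll, brush and bulb crate alone.

Things in the scene. Friction and masses are not known exactly. Their poses are not given: they have to be found in the camera images.
- pot: Loose terracotta flower pot, upright, round, open on top: 88 mm high, foot 44 mm across, tapering out to a straight rim band 62 mm across at 64 to 88 mm up (grip there). About 0.2 kg. Starts on the tray floor, in any one of the row's three places (65 to 92 mm from centre to centre). Origin: centre of its underside; z up.
- jar: Closed amber glass jar, upright and round: body 58 mm across up to 70 mm, then a white screw cap 54 mm across from 78 to 104 mm up (grip it by the cap). About 0.25 kg. Loose; starts in the tray, in any one of the three places. Origin: centre of its underside; z up.
- tin: Plain closed metal tin, upright straight cylinder 52 mm across, 96 mm high. About 0.22 kg. Loose; starts in the tray, in any one of the three places. Origin: centre of its underside; z up.
- template: Loose aluminium bar 150x44x6 mm, 0.14 kg, a 16 mm through hole 55 mm either side of the middle, and on top in the middle a wooden grip block 50 mm long (along the bar), 20 mm wide, its top 34 mm above the bar's underside. Starts flat in the tray just behind the row of pot, jar and tin, which block the gripper. Origin: centre of underside; x along the bar, z up. Either way round fits.
- board: Fixed plywood board 200 x 100 x 15 mm on the table beside the tray (left or right, it varies) with two upright steel pins, 10 mm diameter, 40 mm above the wood (last 10 mm tapering to a 3 mm tip), 55 mm either side of the middle on its long axis. Origin: centre of its underside; x along the line of pins, z up; wood's top 15 mm above the origin.
- sheet: Fixed flat sheet of brown cardboard 250 x 140 mm, 4 mm thick, on the table on the other side of the tray: the side area. Origin: centre of its underside; x along its 250 mm length, z up.
- tray: Fixed shallow black plastic tray 160 x 280 mm, floor 4 mm thick, rim 10 mm high. Origin: centre of its underside; y along its 280 mm length, x across it and away from the robot, z up. The row of pot, jar and tin runs along y about 37 mm in front of (-x) the centre; the template lies about 25 mm behind (+x) it, lengthwise along y.
- tape: Bystander: cardboard tape core standing on its end, 90 mm across, 48 mm high, beyond the tray. Origin: centre of its underside. Leave it alone.
- brush: Bystander: flat brush with a wooden handle, 200 mm long, lying on the table beyond the tray. Leave it alone.
- bulb_crate: Bystander: open grey plastic crate 120 x 240 x 80 mm holding flower bulbs, beyond the tray. Origin: centre of its underside. Leave it alone.
Mind the look-alikes: they are no part of the job. Of the things shaped like the board, the plywood one is meant.

How it is judged:
By the outcome, as a careful person would: the job done as asked, in the order asked, and still so for the second after the job is handed in, with the robot touching nothing.
It also fails if it takes over 141 s, if anything falls off the work surface, if the arm or the gripper's body presses on something with over 40 N, if the wrist force passes 120 N, or if a joint passes its speed limit or range.

### The arm

A 6-joint arm with a two-finger parallel gripper is mounted at the origin on the work surface. World frame = base frame: x ahead of the robot, y to its left, z up, the work surface at z = 0. Lengths are in m, angles in rad, forces in N, time in s.
With the tool pointing down it reaches from about 0.425 to 0.95 m from the base axis. Payload 3.5 kg.
Tool frame: the origin (TCP) lies at the very end of the fingers, on their centre line; the grasp point (between the pads) lies 19 mm behind it; z points along the fingers, y is the line along which they close (so a half turn about z gives the same grasp; the last joint's range is limited). The gripper opens to 85 mm and grips with 20 to 120 N. Pads are 22 mm wide; open, the fingers measure 114 mm over their backs; the gripper's body (76 mm by 85 mm) begins 54 mm behind the grasp point. The pads swing forward as they close: fully open they stand 13 mm farther back than shut.
Start: joints at [-1.291, 0.286, 1.577, -0, 1.279, -0.15], TCP at [0.281, -0.614, 0.231] pointing down, gripper open.
Joint ranges: [-2.77, 2.77], [-0.9, 2.22], [0.21, 2.48], [-1.53, 4.67], [0.24, 2.81], [-2.84, 2.84]. Speed limits (rad/s): [2.79, 2.79, 3.14, 3.14, 3.14, 3.14].

### API

Orientations are given as a unit quaternion [x, y, z, w].
In Python, from cell import get_state, camera, camera_info, close_job gives the robot as it stands. The module is installed in compiled form; this text tells all that it offers.
- The arm moves only by the tool step_arm, never from a script. Its argument "targets" is a list that holds one entry, the list of rows, each a list of 7 numbers: the turn, a rotation vector about the tool's x, y, z in rad, then the shift along the tool's x, y, z in mm, then the opening, from 0 (shut) to 1 (fully open). A call has 1 to 5 rows; each row shifts and turns the commanded pose from where the row before left it, along the tool's axes as they then stand; what a row does not reach is not made up. A row lasts 1/8 s, in which the tool goes at most 62.5 mm and 10.7 degrees, less where a joint would pass 70% of its speed; a pose out of reach is approached as far as the arm can. A call is refused whole if a number of a shift passes 62.5 or a number of a turn 0.188, either way. A call with a gripper value outside its range is refused whole. The fingers move at their own pace and stop on an object; "newtons" is the grip in N (left out, the last holds). Time passes only in rows, so rows that do not move let the fingers close. It gives the time, the measured TCP pose, the force, the opening and the grip force at its end, in the units of the state.
- get_state(): the state, without advancing time (a new reading comes with each control period).
- camera(name): name is "scene" or "side" or "wrist"; returns the picture (400x640x3 uint8, blue, green, red); there is no depth.
- camera_info(name): a dict with "mtx" (3x3 intrinsics, pixels), "eye" and "rotation" of the camera in the world. Camera axes: x right, y up, looking along -z (the intrinsics and any distortion apply to the point x, -y, -z); pixel columns grow to the right and rows downward; lengths in m; the calibration is good to about 2 mm. A picture is of the moment at which its call begins: read the wrist's pose just before it. camera_info takes no time and is no camera call; for the wrist camera it gives the pose at the moment of the call.
- close_job(): hands the job in; it is judged then, once.
The state is a dict: "time_s": time; "joints": joint angles; "qvel": joint speeds; "tau": joint torques, N m; "tcp_pos": TCP position; "orientation": TCP orientation; "wrist_force": force on the tool from outside, world axes, zero at the start; "torque": the same for the moment, N m; "grip_width": finger opening in m; "finger_force": force on a finger pad.
Only numpy, scipy, OpenCV 4.12 (cv2) and the standard library are available. Lean on these libraries where they do the work, as an engineer would, in place of code of your own. Each camera call takes 0.05 s, during which the arm holds its last target. There are 200 camera calls.

## Working session

There is one attempt and no reset: what is moved stays moved. The work goes in short steps, Python scripts to look and compute and a tool call to move; the robot and the scene stay as the last step left them, time stands still between calls to the robot, and variables do not carry over. Pictures are saved under pics/ and viewed, at most 14 in all, crops included, and the job is handed in when it is done.

Besides the shell and the picture viewer there is one more tool, called after ">>>" as name(argument=value, ...) on one line, values as JSON. step_arm: Moves the arm, as the interface text tells. Its arguments: {"type":"object","properties":{"targets":{"type":"array","items":{"type":"array","items":{"type":"array","items":{"type":"number"}}}},"newtons":{"type":"number"}},"required":["targets"]}

```bash
mkdir -p pics; python3 - <<'E'
from cell import *
import cv2
s=get_state();print(s['tcp_pos'],s['orientation'],s['grip_width'],s['time_s'])
for n in("scene","side"):
    cv2.imwrite(f"pics/{n}0.png",camera(n));i=camera_info(n);print(n,i)
E
```

```text
[ 0.28110998 -0.61295724  0.22991056] [ 9.76997063e-01  2.13249457e-01 -7.95111040e-05 -1.18397945e-03] 0.08530459726811292 0.0
scene {'mtx': array([[420.44231333,   0.        , 317.81543502],
       [  0.        , 420.44231333, 198.75318901],
       [  0.        ,   0.        ,   1.        ]]), 'eye': array([1.22800787, 0.10380287, 1.02719881]), 'rotation': array([0.1883366 , 0.25075339, 0.76786892, 0.5585959 ])}
side {'mtx': array([[401.66942247,   0.        , 314.93107723],
       [  0.        , 401.66942247, 202.15463973],
       [  0.        ,   0.        ,   1.        ]]), 'eye': array([0.22103818, 0.695644  , 0.6192514 ]), 'rotation': array([-0.08279076,  0.4573212 ,  0.87288381, -0.14858286])}
```

View pics/scene0.png

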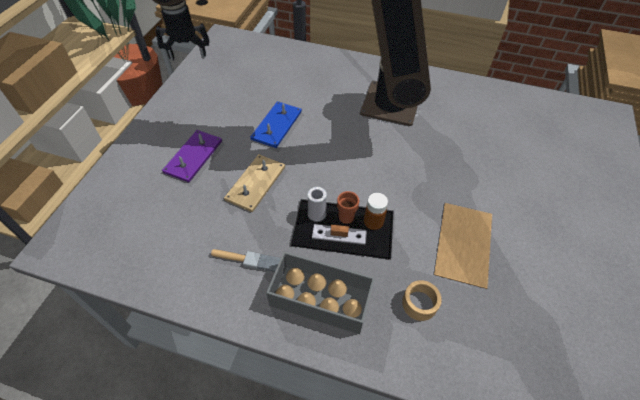

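View pics/side0.png

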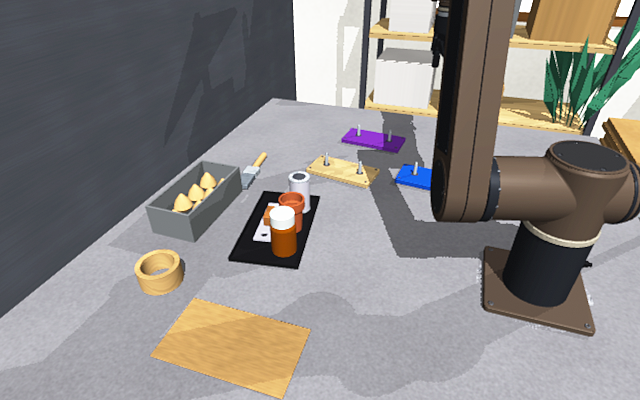

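The scene view shows three pin boards: purple (192,155), blue (277,124) and natural plywood (254,183). Only the last is plywood. The row along the tray is tin (317,203), pot (347,207), jar (376,210). The template is at (340,233), the sheet at (465,245). I'll confirm with an enlarged crop.

```bash
cat >h.py <<'E'
import numpy as np,cv2
from cell import *
from scipy.spatial.transform import Rotation as R
def ray(i,px):
    K=i['mtx'];px=np.atleast_2d(px).astype(float)
    d=np.c_[(px-K[:2,2])/K[[0,1],[0,1]],np.ones(len(px))]*[1,-1,-1]
    return R.from_quat(i['rotation']).apply(d)
def at(i,px,z):
    d=ray(i,px);return i['eye']+d*((z-i['eye'][2])/d[:,2:])
def proj(i,P):
    p=R.from_quat(i['rotation']).inv().apply(np.atleast_2d(P)-i['eye'])*[1,-1,-1]
    return (p@i['mtx'].T)[:,:2]/p[:,2:]
E
python3 - <<'E'
from h import *
im=cv2.imread('pics/scene0.png')[145:295,215:505]
cv2.imwrite('pics/c1.png',cv2.resize(im[:, :195],None,fx=4,fy=4,interpolation=cv2.INTER_CUBIC)[:600])
i=camera_info('scene')
for n,px,z in [('sheet',[[444,205],[493,211],[485,285],[435,275]],.004),('board',[[262,155],[286,162],[250,210],[224,201]],.015),('tray',[[303,203],[394,208],[391,256],[291,249]],.01),('rim tin,pot,jar',[[317,192]],.096),('pot',[[348,201]],.088),('jar',[[378,202]],.104),('tmpl',[[313,233],[366,236]],.01)]:
    print(n,at(i,px,z).round(3).tolist())
E
```

```text
sheet [[0.407, 0.249, 0.004], [0.383, 0.391, 0.004], [0.635, 0.387, 0.004], [0.647, 0.257, 0.004]]
board [[0.399, -0.342, 0.015], [0.403, -0.258, 0.015], [0.612, -0.293, 0.015], [0.606, -0.379, 0.015]]
tray [[0.536, -0.155, 0.01], [0.469, 0.108, 0.01], [0.631, 0.133, 0.01], [0.695, -0.135, 0.01]]
rim tin,pot,jar [[0.546, -0.108, 0.096]]
pot [[0.544, -0.019, 0.088]]
jar [[0.533, 0.062, 0.104]]
tmpl [[0.627, -0.093, 0.01], [0.59, 0.052, 0.01]]
```

View pics/c1.png

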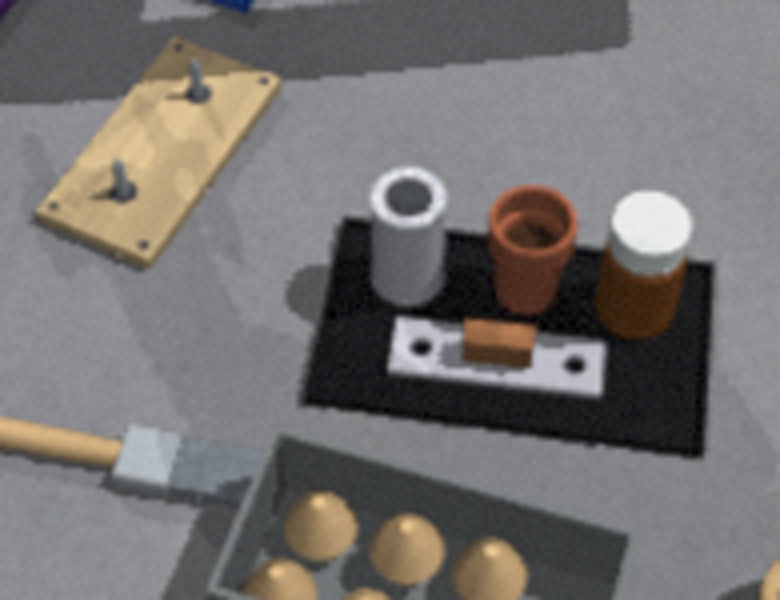

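The crop confirms the pale plywood board with two steel pins as the target; blue and purple are the look-alikes. Measured heights and spacings match the given sizes. Next I go above the tray for a close look.

```bash
cat >>h.py <<'E'
def yaw(q):
    x=R.from_quat(q).apply([1,0,0]);return np.degrees(np.arctan2(x[1],x[0]))
def plan(*wps,start=None):
    """wps: (x,y,z,yawdeg,opening) -> rows in calls of 5; relative to measured pose"""
    s=get_state();rot=R.from_quat(s['orientation']) if start is None else R.from_euler('zx',[start[3],180],degrees=True)
    p=np.array(s['tcp_pos'] if start is None else start[:3])
    for x,y,z,t,o in wps:
        Rt=R.from_euler('zx',[t,180],degrees=True)
        rv=(rot.inv()*Rt).as_rotvec();n=max(1,int(np.ceil(max(np.linalg.norm(np.array([x,y,z])-p)/.058,np.linalg.norm(rv)/.18))))
        rows=[]
        for k in range(n):
            d=rot.inv().apply((np.array([x,y,z])-p)/(n-k))
            r=(rot.inv()*Rt).as_rotvec()/(n-k)
            row=[round(float(v),3) for v in r]+[round(float(v)*1000,1) for v in d]+[o]
            rows.append(row);p=p+rot.apply(np.array(row[3:6])/1000);rot=rot*R.from_rotvec(row[:3])
        for k in range(0,n,5):print(str(rows[k:k+5]).replace(' ',''))
        print('--')
def st():
    s=get_state();print('t',s['time_s'],'p',np.round(s['tcp_pos'],4),'yaw',round(yaw(s['orientation']),2),'F',np.round(s['wrist_force'],1),'w',round(s['grip_width'],4),'ff',s['finger_force'],'j6',round(s['joints'][5],2))
E
python3 - <<'E'
from h import *
i=camera_info('wrist');s=get_state();r=R.from_quat(s['orientation'])
print(r.inv().apply(i['eye']-s['tcp_pos']),(r.inv()*R.from_quat(i['rotation'])).as_matrix().round(3),i['mtx'][0])
plan((.5,-.02,.32,102,1))
E
```

```text
[ 0.07315598  0.0004154  -0.14168188] [[ 0.001  0.958  0.285]
 [ 1.    -0.001 -0.   ]
 [ 0.     0.285 -0.958]] [294.90511349   0.         319.90888139]
[[-0.0,0.0,0.17,34.3,-34.5,-6.8,1],[-0.0,0.0,0.17,28.0,-39.8,-6.8,1],[-0.0,0.0,0.17,20.9,-43.9,-6.8,1],[-0.0,0.0,0.17,13.1,-46.8,-6.8,1],[-0.0,0.0,0.17,5.0,-48.4,-6.9,1]]
[[-0.0,0.0,0.17,-3.2,-48.5,-6.8,1],[-0.0,0.0,0.17,-11.4,-47.3,-6.9,1],[-0.0,0.0,0.17,-19.2,-44.7,-6.8,1],[0.0,0.0,0.17,-26.5,-40.8,-6.9,1],[0.0,0.001,0.17,-33.1,-35.7,-6.8,1]]
[[0.0,0.0,0.17,-38.6,-29.6,-6.9,1],[0.0,0.001,0.17,-43.0,-22.6,-6.9,1],[0.0,0.0,0.17,-46.2,-14.9,-6.9,1]]
--
```

```bash
sed -i "s/'zx'/'ZX'/" h.py; python3 - <<'E'
from h import *
plan((.5,-.04,.32,102,1))
E
```

```text
[[-0.0,-0.0,-0.123,39.8,-39.1,-8.1,1],[-0.0,-0.0,-0.123,44.3,-33.9,-8.1,1],[-0.0,-0.0,-0.123,48.1,-28.2,-8.1,1],[-0.0,-0.0,-0.123,51.2,-22.1,-8.1,1],[-0.0,-0.0,-0.123,53.5,-15.6,-8.1,1]]
[[-0.0,-0.0,-0.123,55.1,-9.0,-8.1,1],[-0.0,-0.0,-0.122,55.7,-2.1,-8.1,1],[-0.0,-0.001,-0.123,55.6,4.7,-8.0,1],[-0.0,-0.0,-0.122,54.6,11.4,-8.1,1],[-0.0,-0.001,-0.123,52.8,18.0,-8.1,1]]
[[-0.001,-0.0,-0.122,50.2,24.4,-8.2,1]]
--
```

>>> step_arm(targets=[[[0, 0, -0.123, 39.8, -39.1, -8, 1], [0, 0, -0.123, 44.3, -33.9, -8, 1], [0, 0, -0.123, 48.1, -28.2, -8, 1], [0, 0, -0.123, 51.2, -22.1, -8, 1], [0, 0, -0.123, 53.5, -15.6, -8, 1]]])

```text
time_s: 0.72
tcp_pos: [0.381, -0.3511, 0.271]
orientation: [0.866, 0.501, 0.0, -0.0]
wrist_force: [0.8, -1.3, -0.0]
grip_width: 0.0855
finger_force: 0.0
```

>>> step_arm(targets=[[[0, 0, -0.123, 55, -9, -8, 1], [0, 0, -0.123, 55.7, -2, -8, 1], [0, 0, -0.123, 55.6, 4.7, -8, 1], [0, 0, -0.123, 54.6, 11.4, -8, 1], [0, 0, -0.123, 52.8, 18, -8, 1]]])

```text
time_s: 1.35
tcp_pos: [0.4802, -0.0907, 0.3112]
orientation: [0.674, 0.739, -0.0, -0.0]
wrist_force: [0.2, -0.4, -0.1]
grip_width: 0.0854
finger_force: 0.0
```

>>> step_arm(targets=[[[0, 0, -0.123, 50, 24.4, -8, 1], [0, 0, 0, 0, 0, 0, 1], [0, 0, 0, 0, 0, 0, 1]]])

```text
time_s: 1.72
tcp_pos: [0.4996, -0.0406, 0.3187]
orientation: [0.628, 0.778, -0.0, -0.0]
wrist_force: [-0.3, -0.2, 0.0]
grip_width: 0.0855
finger_force: 0.0
```

```bash
python3 - <<'E'
from h import *
st();i=camera_info('wrist');cv2.imwrite('pics/w1.png',camera('wrist'))
import pickle;pickle.dump(i,open('w1.pkl','wb'))
E
```

```text
t 1.725 p [ 0.4996 -0.0406  0.3187] yaw 102.15 F [-0.3 -0.2  0. ] w 0.0855 ff 0.0 j6 -0.5
```

View pics/w1.png

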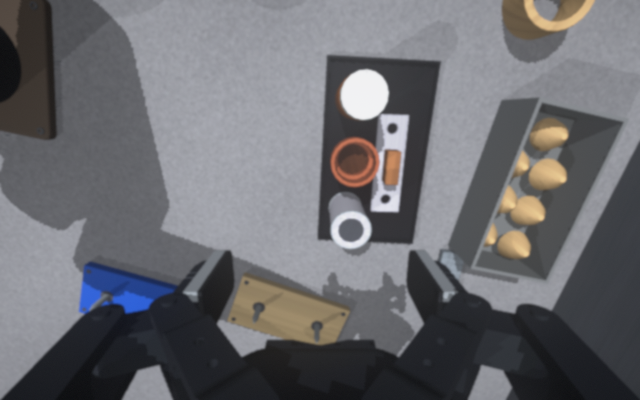

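The wrist view shows the jar cap (365,95), pot (355,162), tin (351,230), template holes (392,128) and (385,199), and the board with pins near (258,308) and (317,328). I'll measure these in an enlarged crop.

```bash
python3 - <<'E'
from h import *
im=cv2.imread('pics/w1.png')
a=cv2.resize(im[50:250,310:450],None,fx=3,fy=3,interpolation=cv2.INTER_CUBIC)
b=cv2.resize(im[260:350,225:355],None,fx=2.9,fy=2.9,interpolation=cv2.INTER_CUBIC)
c=np.zeros((600,800,3),np.uint8);c[:600,:420]=a;c[:b.shape[0],421:421+b.shape[1]]=b
cv2.imwrite('pics/c2.png',c)
E
```

```text
(no output)
```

View pics/c2.png

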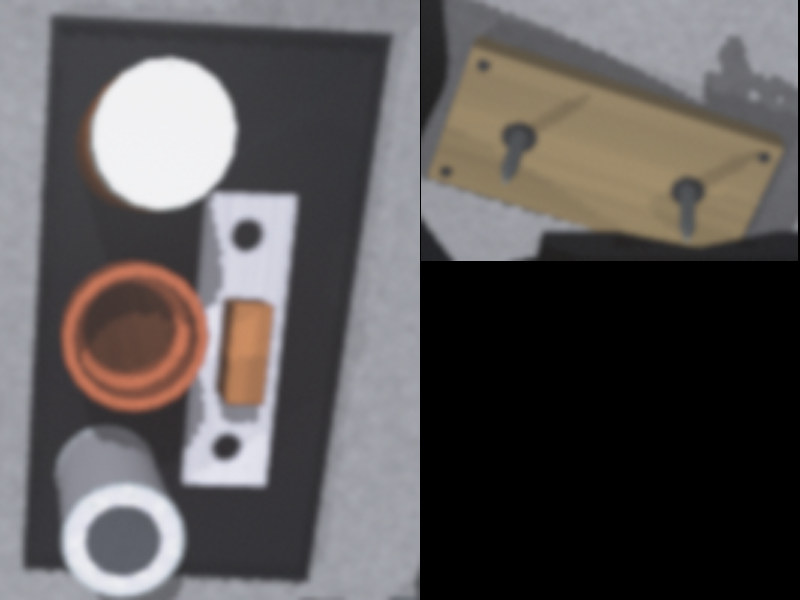

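```bash
cat >m.py <<'E'
from h import *
from scipy.optimize import least_squares
def circ(x,y,z,r):
    t=np.linspace(0,2*np.pi,180);return np.c_[x+r*np.cos(t),y+r*np.sin(t),z+0*t]
def bb(i,x,y,parts):
    p=proj(i,np.vstack([circ(x,y,z,r) for z,r in parts]));return np.r_[p.min(0),p.max(0)]
def fit(i,box,parts,x0=(.55,0)):
    f=least_squares(lambda v:bb(i,*v,parts)-box,x0,x_scale=.01);return f.x.round(4),f.fun.round(1)
E
cat > m1.py <<'E'
from m import *
import pickle
i=pickle.load(open('w1.pkl','rb'))
c=lambda p:(np.array(p,float)+.5)/3-.5+[310,50]
d=lambda p:(np.array(p,float)-[421,0]+.5)/2.9-.5+[225,260]
B=lambda x0,x1,y0,y1:np.r_[c([x0,y0]),c([x1,y1])]
print('jar',fit(i,B(90,237,56,210),[(.082,.027),(.108,.027)]))
print('pot',fit(i,B(61,208,262,412),[(.068,.031),(.092,.031)]))
print('tin',fit(i,B(61,186,483,598),[(.1,.026)]))
h=at(i,c([[247,235],[226,447]]),.01);print('holes',h.round(4),np.linalg.norm(h[0]-h[1]),h.mean(0),'yaw',np.degrees(np.arctan2(*(h[0]-h[1])[1::-1])))
q=at(i,c([[210,193],[298,195],[267,487],[182,484]]),.01);print('bar',q.mean(0).round(4),[np.linalg.norm(q[k]-q[k-1]).round(4) for k in range(4)])
q=at(i,c([[52,16],[392,35],[308,579],[25,568]]),.01);print('tray',q.round(3).tolist(),q.mean(0).round(4))
for z,p in((.015,[[518,138],[688,191]]),(.055,[[508,178],[688,235]])):
    h=at(i,d(p),z);print('pins',h.round(4).tolist(),np.linalg.norm(h[0]-h[1]),h.mean(0),'yaw',np.degrees(np.arctan2(*(h[0]-h[1])[1::-1])))
s=camera_info('scene');e=lambda p:(np.array(p,float)+.5)/4-.5+[215,145]
print('scene tin',at(s,e([409,197]),.1),'pot',at(s,e([532,219]),.092),'jar',at(s,e([651,219]),.108))
h=at(s,e([[422,347],[575,364]]),.01);print(h,np.linalg.norm(h[0]-h[1]))
h=at(s,e([[197,94],[122,191]]),.015);print('pins scene',h.mean(0),np.linalg.norm(h[0]-h[1]))
E
python3 m1.py
```

```text
jar (array([0.5303, 0.0594]), array([-0.2,  0.2,  0.2, -0.3]))
pot (array([ 0.5406, -0.021 ]), array([-0.5, -0.3,  0.5,  0.3]))
tin (array([ 0.5559, -0.1067]), array([ 1.1,  0.7, -1.1, -0.8]))
holes [[ 0.5942  0.0306  0.01  ]
 [ 0.6139 -0.0771  0.01  ]] 0.10945223987015118 [ 0.60401812 -0.02322019  0.01      ] yaw 100.35098362936964
bar [ 0.6055 -0.024   0.01  ] [np.float64(0.1502), np.float64(0.0431), np.float64(0.1509), np.float64(0.0458)]
tray [[0.478, 0.107, 0.01], [0.635, 0.132, 0.01], [0.679, -0.141, 0.01], [0.524, -0.168, 0.01]] [ 0.5791 -0.0175  0.01  ]
pins [[0.4478, -0.3161, 0.015], [0.5571, -0.332, 0.015]] 0.11046160502835288 [ 0.50242508 -0.3240567   0.015     ] yaw 171.75187727082533
pins [[0.4496, -0.3123, 0.055], [0.5569, -0.3291, 0.055]] 0.10859436220443876 [ 0.50326991 -0.32071509  0.055     ] yaw 171.12017633894365
scene tin [[ 0.55561473 -0.10542556  0.1       ]] pot [[ 0.54148749 -0.02048938  0.092     ]] jar [[0.52798443 0.05868427 0.108     ]]
[[ 0.61512176 -0.07586554  0.01      ]
 [ 0.59500461  0.03135053  0.01      ]] 0.10908705356331096
pins scene [ 0.50251906 -0.3239202   0.015     ] 0.10871987818713619
```

All sizes check out (hole spacing 109 mm, pin spacing 110 mm, bar 150x44 mm), and the scene and wrist cameras agree to about 1.5 mm. I'll start with the jar.

```bash
python3 - <<'E'
from h import *
plan((.530,.059,.19,99.3,1),(.530,.059,.072,99.3,1))
plan((.530,.059,.24,99.3,.4),(.44,.321,.24,150,.4),(.44,.321,.085,150,.4),(.44,.321,.0728,150,.4),start=(.530,.059,.072,99.3))
E
```

```text
[[-0.0,-0.0,0.016,30.5,17.0,42.9,1],[-0.001,-0.0,0.016,30.8,16.5,42.8,1],[-0.0,-0.0,0.017,31.0,16.0,42.9,1]]
--
[[-0.0,-0.0,-0.0,0.0,0.0,39.3,1],[-0.0,-0.0,-0.0,0.0,0.0,39.3,1],[-0.0,-0.0,-0.0,0.0,0.0,39.4,1]]
--
[[0.0,0.0,0.0,0.0,0.0,-56.0,0.4],[0.0,0.0,0.0,0.0,0.0,-56.0,0.4],[0.0,0.0,0.0,0.0,0.0,-56.0,0.4]]
--
[[-0.0,0.0,-0.177,54.6,-9.3,-0.0,0.4],[-0.0,0.0,-0.177,55.4,0.5,-0.0,0.4],[-0.0,0.0,-0.177,54.5,10.2,-0.0,0.4],[-0.0,0.0,-0.177,51.8,19.6,-0.0,0.4],[-0.0,0.0,-0.177,47.5,28.5,-0.0,0.4]]
--
[[-0.0,0.0,0.0,0.0,-0.0,51.7,0.4],[-0.0,0.0,0.0,0.0,-0.0,51.6,0.4],[-0.0,0.0,0.0,0.0,-0.0,51.7,0.4]]
--
[[-0.0,0.0,0.0,0.0,-0.0,12.2,0.4]]
--
```

>>> step_arm(targets=[[[0, 0, 0.016, 30.5, 17, 42.9, 1], [0, 0, 0.016, 30.8, 16.5, 42.8, 1], [0, 0, 0.017, 31, 16, 42.9, 1], [0, 0, 0, 0, 0, 40, 1], [0, 0, 0, 0, 0, 40, 1]]])

```text
time_s: 2.4
tcp_pos: [0.5301, 0.0583, 0.109]
orientation: [0.648, 0.762, -0.0, -0.0]
wrist_force: [0.2, 0.3, 0.0]
grip_width: 0.0858
finger_force: 0.0
```

>>> step_arm(targets=[[[0, 0, 0, 0, 0, 26, 1], [0, 0, 0, 0, 0, 12, 1], [0, 0, 0, 0, 0, 0, 1]]])

```text
time_s: 2.78
tcp_pos: [0.5301, 0.0586, 0.0721]
orientation: [0.648, 0.762, -0.001, -0.001]
wrist_force: [0.0, 0.1, 0.3]
grip_width: 0.0855
finger_force: 0.0
```

>>> step_arm(targets=[[[0, 0, 0, 0, 0, 0, 0.75], [0, 0, 0, 0, 0, 0, 0.65], [0, 0, 0, 0, 0, 0, 0.5], [0, 0, 0, 0, 0, 0, 0.4], [0, 0, 0, 0, 0, 0, 0.4]]], newtons=40)

```text
time_s: 3.4
tcp_pos: [0.5311, 0.0595, 0.0744]
orientation: [0.647, 0.762, 0.0, 0.001]
wrist_force: [-2.1, -0.8, 5.9]
grip_width: 0.0533
finger_force: 41.6
```

>>> step_arm(targets=[[[0, 0, 0, 0, 0, -20, 0.4], [0, 0, 0, 0, 0, -50, 0.4], [0, 0, 0, 0, 0, -50, 0.4], [0, 0, 0, 0, 0, -48, 0.4]]])

```text
time_s: 3.9
tcp_pos: [0.5299, 0.0598, 0.2417]
orientation: [0.647, 0.762, -0.0, -0.0]
wrist_force: [0.9, 1.1, -4.2]
grip_width: 0.0531
finger_force: 43.3
```

>>> step_arm(targets=[[[0, 0, -0.177, 54.6, -9.3, 0, 0.4], [0, 0, -0.177, 55.4, 0.5, 0, 0.4], [0, 0, -0.177, 54.5, 10.2, 0, 0.4], [0, 0, -0.177, 51.8, 19.6, 0, 0.4], [0, 0, -0.177, 47.5, 28.5, 0, 0.4]]])

```text
time_s: 4.53
tcp_pos: [0.439, 0.323, 0.2401]
orientation: [0.256, 0.967, -0.0, -0.0]
wrist_force: [0.3, 1.0, -2.7]
grip_width: 0.0532
finger_force: 43.4
```

>>> step_arm(targets=[[[0, 0, 0, 0, 0, 0, 0.4], [0, 0, 0, 0, 0, 50, 0.4], [0, 0, 0, 0, 0, 50, 0.4], [0, 0, 0, 0, 0, 40, 0.4], [0, 0, 0, 0, 0, 0, 0.4]]])

```text
time_s: 5.15
tcp_pos: [0.4373, 0.3191, 0.0963]
orientation: [0.259, 0.966, -0.003, -0.004]
wrist_force: [-0.4, -0.4, -3.1]
grip_width: 0.0529
finger_force: 44.1
```

>>> step_arm(targets=[[[0, 0, 0, 0, 0, 0, 0.4], [0, 0, 0, 0, 0, 8, 0.4], [0, 0, 0, 0, 0, 8, 0.4], [0, 0, 0, 0, 0, 4, 0.4], [0, 0, 0, 0, 0, 0, 0.4]]])

```text
time_s: 5.78
tcp_pos: [0.44, 0.3214, 0.0803]
orientation: [0.258, 0.966, -0.0, -0.0]
wrist_force: [0.2, 1.1, -3.0]
grip_width: 0.0531
finger_force: 44.0
```

```bash
python3 - <<'E'
from h import *
st()
E
```

```text
t 5.775 p [0.44   0.3214 0.0803] yaw 150.05 F [ 0.2  1.1 -3. ] w 0.0531 ff 44.02686502668075 j6 -0.6
```

>>> step_arm(targets=[[[0, 0, 0, 0, 0, 2, 0.4], [0, 0, 0, 0, 0, 2, 0.4], [0, 0, 0, 0, 0, 1, 0.4], [0, 0, 0, 0, 0, 0.5, 0.4], [0, 0, 0, 0, 0, 0, 0.4]]])

```text
time_s: 6.4
tcp_pos: [0.4404, 0.3215, 0.0752]
orientation: [0.258, 0.966, 0.0, -0.0]
wrist_force: [0.0, -0.8, -3.2]
grip_width: 0.0529
finger_force: 44.0
```

>>> step_arm(targets=[[[0, 0, 0, 0, 0, 0.7, 0.4], [0, 0, 0, 0, 0, 0.7, 0.4], [0, 0, 0, 0, 0, 0, 0.4]]])

```text
time_s: 6.78
tcp_pos: [0.4406, 0.3215, 0.0745]
orientation: [0.258, 0.966, -0.0, 0.0]
wrist_force: [-0.7, -1.0, 0.7]
grip_width: 0.053
finger_force: 44.5
```

Contact shows at z = 0.0745, as expected. I'll release gently, retreat, and plan the pot.

>>> step_arm(targets=[[[0, 0, 0, 0, 0, 0, 0.68], [0, 0, 0, 0, 0, 0, 0.8], [0, 0, 0, 0, 0, 0, 1], [0, 0, 0, 0, 0, 0, 1], [0, 0, 0, 0, 0, -15, 1]]])

```text
time_s: 7.4
tcp_pos: [0.4393, 0.321, 0.088]
orientation: [0.258, 0.966, -0.001, -0.001]
wrist_force: [0.2, 0.0, -0.8]
grip_width: 0.0853
finger_force: 0.0
```

>>> step_arm(targets=[[[0, 0, 0, 0, 0, -50, 1], [0, 0, 0, 0, 0, -50, 1], [0, 0, 0, 0, 0, -50, 1], [0, 0, 0, 0, 0, 0, 1]]])

```text
time_s: 7.9
tcp_pos: [0.4431, 0.3229, 0.2462]
orientation: [0.258, 0.966, 0.004, 0.005]
wrist_force: [0.2, 0.1, 0.6]
grip_width: 0.0853
finger_force: 0.0
```

```bash
python3 - <<'E'
from h import *
st()
plan((.541,-.0208,.23,99.3,1))
plan((.518,.321,.22,150,.4),start=(.541,-.0208,.22,99.3))
plan((.5558,-.106,.22,99.3,1),start=(.518,.321,.22,150))
plan((.596,.321,.22,150,.4),start=(.5558,-.106,.22,99.3))
cv2.imwrite('pics/s1.png',camera('scene'))
E
```

```text
t 7.9 p [0.4431 0.3229 0.2462] yaw 150.05 F [0.2 0.1 0.6] w 0.0853 ff 0.0 j6 -0.6
[[0.002,0.0,0.127,-36.6,-35.6,2.2,1],[0.002,0.0,0.126,-40.8,-30.7,2.3,1],[0.002,0.0,0.127,-44.4,-25.3,2.3,1],[0.002,0.001,0.126,-47.2,-19.4,2.4,1],[0.002,0.0,0.127,-49.3,-13.4,2.3,1]]
[[0.002,0.001,0.126,-50.6,-7.0,2.4,1],[0.001,0.0,0.127,-51.0,-0.5,2.3,1]]
--
[[-0.0,0.0,-0.147,56.8,5.4,0.0,0.4],[-0.0,0.0,-0.148,55.4,13.7,0.0,0.4],[-0.0,0.0,-0.147,52.8,21.7,0.0,0.4],[-0.0,0.0,-0.148,49.1,29.2,0.0,0.4],[-0.0,0.0,-0.147,44.2,36.2,0.0,0.4]]
[[-0.0,0.0,-0.148,38.5,42.2,0.0,0.4]]
--
[[0.0,-0.0,0.111,-30.8,-43.9,-0.0,1],[-0.0,-0.0,0.111,-35.4,-40.2,-0.0,1],[-0.0,-0.0,0.11,-39.7,-36.0,-0.0,1],[-0.0,-0.0,0.111,-43.4,-31.4,-0.0,1],[-0.0,-0.0,0.11,-46.6,-26.4,-0.0,1]]
[[-0.0,-0.0,0.111,-49.2,-21.2,-0.0,1],[-0.0,-0.0,0.11,-51.3,-15.6,-0.0,1],[-0.0,-0.0,0.111,-52.7,-9.8,-0.0,1]]
--
[[-0.0,0.0,-0.111,51.9,13.6,0.0,0.4],[-0.0,0.0,-0.111,50.0,19.2,0.0,0.4],[-0.0,0.0,-0.11,47.6,24.7,0.0,0.4],[-0.0,0.0,-0.111,44.6,29.7,0.0,0.4],[-0.0,0.0,-0.11,41.0,34.5,0.0,0.4]]
[[-0.0,0.0,-0.111,37.0,38.8,0.0,0.4],[-0.0,0.0,-0.11,32.5,42.7,0.0,0.4],[-0.0,0.0,-0.111,27.6,46.0,0.0,0.4]]
--
```

>>> step_arm(targets=[[[0, 0, 0.127, -36.6, -35.6, 2, 1], [0, 0, 0.127, -40.8, -30.7, 2, 1], [0, 0, 0.127, -44.4, -25.3, 2, 1], [0, 0, 0.126, -47.2, -19.4, 2, 1], [0, 0, 0.127, -49.3, -13.4, 2, 1]]])

```text
time_s: 8.57
tcp_pos: [0.5092, 0.0743, 0.2273]
orientation: [0.548, 0.836, -0.001, -0.001]
wrist_force: [0.9, -0.0, -0.0]
grip_width: 0.0852
finger_force: 0.0
```

>>> step_arm(targets=[[[0, 0, 0.126, -50.6, -7, 2, 1], [0, 0, 0.127, -51, -0.5, 2, 1], [0, 0, 0, 0, 0, 0, 1], [0, 0, 0, 0, 0, 0, 1]]])

```text
time_s: 9.07
tcp_pos: [0.5371, -0.0219, 0.2236]
orientation: [0.648, 0.762, -0.0, -0.001]
wrist_force: [-0.4, 1.0, 0.3]
grip_width: 0.0853
finger_force: 0.0
```

```bash
python3 - <<'E'
from h import *
st()
plan((.541,-.0208,.09,99.3,1),(.541,-.0208,.058,99.3,1))
i=camera_info('wrist');cv2.imwrite('pics/w2.png',camera('wrist'))
import pickle;pickle.dump(i,open('w2.pkl','wb'))
E
```

```text
t 9.075 p [ 0.5371 -0.0219  0.2236] yaw 99.24 F [-0.4  1.   0.3] w 0.0853 ff 0.0 j6 -0.39
[[-0.001,-0.0,-0.0,0.1,1.4,44.5,1],[-0.001,-0.001,-0.001,0.1,1.4,44.6,1],[-0.0,-0.0,-0.0,0.1,1.4,44.5,1]]
--
[[-0.0,-0.0,-0.0,0.0,0.0,32.0,1]]
--
```

View pics/w2.png

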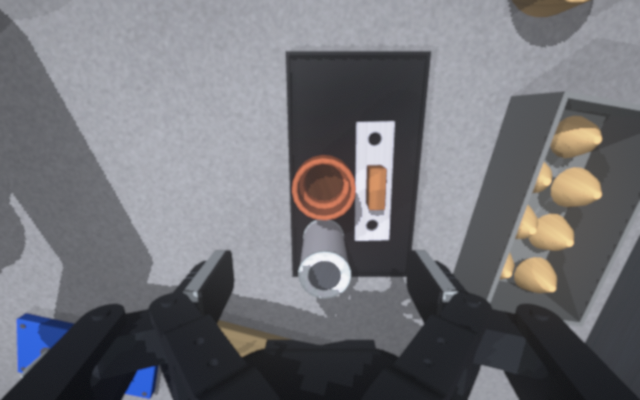

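The jar's place is empty. The pot rim spans about (292..355, 156..220) and the tin top (299..351, 252..298). A quick refit follows before the pot grasp.

```bash
python3 - <<'E'
from m import *
import pickle
i=pickle.load(open('w2.pkl','rb'))
print(fit(i,np.r_[292,155.5,355.5,220.5],[(.068,.031),(.092,.031)]),fit(i,np.r_[299,252,351.5,298.5],[(.1,.026)]))
h=at(i,[[374.5,138.5],[371.5,225.5]],.01);print(h,np.linalg.norm(h[0]-h[1]),h.mean(0))
E
```

```text
(array([ 0.5411, -0.021 ]), array([-0.6, -0.6,  0.6,  0.7])) (array([ 0.5568, -0.1067]), array([ 0.7,  0.5, -0.7, -0.6]))
[[ 0.59425545  0.03068849  0.01      ]
 [ 0.61391253 -0.07779061  0.01      ]] 0.11024570912059817 [ 0.60408399 -0.02355106  0.01      ]
```

>>> step_arm(targets=[[[0, 0, 0, 0, 1.4, 44.5, 1], [0, 0, 0, 0, 1.4, 44.5, 1], [0, 0, 0, 0, 1.4, 44.5, 1], [0, 0, 0, 0, 0, 20, 1], [0, 0, 0, 0, 0, 10, 1]]])

```text
time_s: 9.75
tcp_pos: [0.5408, -0.02, 0.0597]
orientation: [0.647, 0.762, -0.001, -0.001]
wrist_force: [0.3, 1.2, 1.3]
grip_width: 0.0854
finger_force: 0.0
```

>>> step_arm(targets=[[[0, 0, 0, 0, 0, 0, 1], [0, 0, 0, 0, 0, 0, 1]]])

```text
time_s: 10.0
tcp_pos: [0.543, -0.0215, 0.0627]
orientation: [0.648, 0.762, 0.001, 0.001]
wrist_force: [-0.1, 0.2, -0.7]
grip_width: 0.0853
finger_force: 0.0
```

>>> step_arm(targets=[[[0, 0, 0, 0, 0, 0, 0.85], [0, 0, 0, 0, 0, 0, 0.75], [0, 0, 0, 0, 0, 0, 0.6], [0, 0, 0, 0, 0, 0, 0.5], [0, 0, 0, 0, 0, 0, 0.5]]], newtons=40)

```text
time_s: 10.62
tcp_pos: [0.5423, -0.0219, 0.0624]
orientation: [0.648, 0.762, -0.0, 0.0]
wrist_force: [-3.2, -0.2, 5.9]
grip_width: 0.0591
finger_force: 42.5
```

>>> step_arm(targets=[[[0, 0, 0, 0, 0, -4, 0.5], [0, 0, 0, 0, 0, -8, 0.5], [0, 0, 0, 0, 0, -8, 0.5], [0, 0, 0, 0, 0, 0, 0.5], [0, 0, 0, 0, 0, 0, 0.5]]])

```text
time_s: 11.25
tcp_pos: [0.542, -0.0216, 0.0813]
orientation: [0.648, 0.762, 0.0, -0.0]
wrist_force: [-0.0, 0.3, -2.7]
grip_width: 0.0592
finger_force: 43.4
```

```bash
python3 - <<'E'
from h import *
st()
a=camera('side')[130:280,140:340];cv2.imwrite('pics/s2.png',cv2.resize(a,None,fx=3,fy=3,interpolation=cv2.INTER_CUBIC))
E
```

```text
t 11.25 p [ 0.542  -0.0216  0.0813] yaw 99.22 F [-0.   0.3 -2.7] w 0.0592 ff 43.449045448796824 j6 -0.39
```

View pics/s2.png

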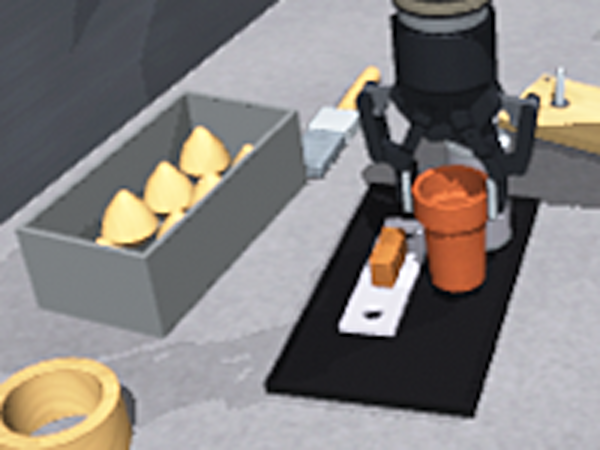

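The pot hangs upright, gripped at the rim. On to the sheet.

>>> step_arm(targets=[[[0, 0, 0, 0, 0, -40, 0.5], [0, 0, 0, 0, 0, -50, 0.5], [0, 0, 0, 0, 0, -50, 0.5]]])

```text
time_s: 11.68
tcp_pos: [0.5415, -0.0215, 0.222]
orientation: [0.648, 0.762, -0.0, -0.001]
wrist_force: [0.3, -0.5, -1.7]
grip_width: 0.059
finger_force: 44.5
```

>>> step_arm(targets=[[[0, 0, -0.147, 56.8, 5.4, 0, 0.5], [0, 0, -0.148, 55.4, 13.7, 0, 0.5], [0, 0, -0.147, 52.8, 21.7, 0, 0.5], [0, 0, -0.148, 49.1, 29.2, 0, 0.5], [0, 0, -0.147, 44.2, 36.2, 0, 0.5]]])

```text
time_s: 12.3
tcp_pos: [0.5227, 0.2649, 0.2209]
orientation: [0.328, 0.945, -0.0, -0.0]
wrist_force: [0.8, -0.5, -2.1]
grip_width: 0.0587
finger_force: 44.2
```

>>> step_arm(targets=[[[0, 0, -0.148, 38.5, 42.2, 0, 0.5], [0, 0, 0, 0, 0, 20, 0.5], [0, 0, 0, 0, 0, 40, 0.5], [0, 0, 0, 0, 0, 40, 0.5], [0, 0, 0, 0, 0, 30, 0.5]]])

```text
time_s: 12.92
tcp_pos: [0.5181, 0.3186, 0.088]
orientation: [0.26, 0.966, -0.001, -0.002]
wrist_force: [0.5, -0.6, -2.1]
grip_width: 0.0586
finger_force: 44.4
```

>>> step_arm(targets=[[[0, 0, 0, 0, 0, 15, 0.5], [0, 0, 0, 0, 0, 7, 0.5], [0, 0, 0, 0, 0, 0, 0.5], [0, 0, 0, 0, 0, 0, 0.5]]])

```text
time_s: 13.42
tcp_pos: [0.5205, 0.3206, 0.0709]
orientation: [0.259, 0.966, 0.001, 0.001]
wrist_force: [-0.6, -0.3, -3.0]
grip_width: 0.059
finger_force: 44.4
```

>>> step_arm(targets=[[[0, 0, 0, 0, 0, 3, 0.5], [0, 0, 0, 0, 0, 3, 0.5], [0, 0, 0, 0, 0, 1, 0.5], [0, 0, 0, 0, 0, 0.5, 0.5], [0, 0, 0, 0, 0, 0, 0.5]]])

```text
time_s: 14.05
tcp_pos: [0.5197, 0.3201, 0.0625]
orientation: [0.259, 0.966, -0.0, 0.0]
wrist_force: [-2.4, -2.2, 3.4]
grip_width: 0.0589
finger_force: 44.9
```

>>> step_arm(targets=[[[0, 0, 0, 0, 0, 0.5, 0.5], [0, 0, 0, 0, 0, 0.3, 0.5], [0, 0, 0, 0, 0, 0, 0.5]]])

```text
time_s: 14.42
tcp_pos: [0.5199, 0.32, 0.0624]
orientation: [0.259, 0.966, -0.0, 0.0]
wrist_force: [-3.6, -3.9, 6.9]
grip_width: 0.0589
finger_force: 45.2
```

>>> step_arm(targets=[[[0, 0, 0, 0, 0, -0.8, 0.6], [0, 0, 0, 0, 0, 0, 0.8], [0, 0, 0, 0, 0, 0, 1], [0, 0, 0, 0, 0, 0, 1], [0, 0, 0, 0, 0, 0, 1]]])

```text
time_s: 15.05
tcp_pos: [0.5195, 0.3203, 0.0617]
orientation: [0.259, 0.966, 0.0, -0.0]
wrist_force: [0.2, -0.1, -0.5]
grip_width: 0.0856
finger_force: 0.0
```

>>> step_arm(targets=[[[0, 0, 0, 0, 0, -20, 1], [0, 0, 0, 0, 0, -50, 1], [0, 0, 0, 0, 0, -50, 1], [0, 0, 0, 0, 0, -40, 1], [0, 0, 0, 0, 0, 0, 1]]])

```text
time_s: 15.68
tcp_pos: [0.5221, 0.3214, 0.2288]
orientation: [0.259, 0.966, 0.004, 0.005]
wrist_force: [0.5, 0.7, -0.5]
grip_width: 0.0853
finger_force: 0.0
```

>>> step_arm(targets=[[[0, 0, 0.111, -30.8, -43.9, 0, 1], [0, 0, 0.111, -35.4, -40.2, 0, 1], [0, 0, 0.11, -39.7, -36, 0, 1], [0, 0, 0.111, -43.4, -31.4, 0, 1], [0, 0, 0.11, -46.6, -26.4, 0, 1]]])

```text
time_s: 16.3
tcp_pos: [0.5421, 0.0517, 0.2211]
orientation: [0.515, 0.857, -0.0, -0.001]
wrist_force: [0.6, 0.8, 0.0]
grip_width: 0.0855
finger_force: 0.0
```

>>> step_arm(targets=[[[0, 0, 0.111, -49.2, -21.2, 0, 1], [0, 0, 0.11, -51.3, -15.6, 0, 1], [0, 0, 0.111, -52.7, -9.8, 0, 1], [0, 0, 0, 0, 0, 0, 1], [0, 0, 0, 0, 0, 0, 1]]])

```text
time_s: 16.92
tcp_pos: [0.5562, -0.1064, 0.2211]
orientation: [0.648, 0.762, -0.0, -0.001]
wrist_force: [0.6, 1.4, 0.0]
grip_width: 0.0854
finger_force: 0.0
```

```bash
python3 - <<'E'
from h import *
st()
plan((.556,-.1065,.08,99.3,1),(.556,-.1065,.050,99.3,1))
E
```

```text
t 16.925 p [ 0.5562 -0.1064  0.2211] yaw 99.23 F [0.6 1.4 0. ] w 0.0854 ff 0.0 j6 -0.53
[[-0.0,-0.0,-0.0,-0.1,-0.0,47.0,1],[-0.001,-0.001,-0.001,-0.1,-0.0,47.1,1],[-0.0,-0.0,-0.0,0.0,-0.1,47.0,1]]
--
[[-0.0,-0.0,-0.0,0.0,0.0,30.0,1]]
--
```

>>> step_arm(targets=[[[0, 0, 0, 0, 0, 47, 1], [0, 0, 0, 0, 0, 47, 1], [0, 0, 0, 0, 0, 47, 1], [0, 0, 0, 0, 0, 20, 1], [0, 0, 0, 0, 0, 9, 1]]])

```text
time_s: 17.55
tcp_pos: [0.5566, -0.1058, 0.0512]
orientation: [0.647, 0.762, -0.0, -0.001]
wrist_force: [-0.2, 0.1, 1.0]
grip_width: 0.0854
finger_force: 0.0
```

>>> step_arm(targets=[[[0, 0, 0, 0, 0, 0, 1], [0, 0, 0, 0, 0, 0, 1], [0, 0, 0, 0, 0, 0, 1]]])

```text
time_s: 17.92
tcp_pos: [0.5578, -0.1073, 0.0534]
orientation: [0.648, 0.762, 0.0, 0.001]
wrist_force: [0.7, 0.7, -0.8]
grip_width: 0.0853
finger_force: 0.0
```

>>> step_arm(targets=[[[0, 0, 0, 0, 0, 0, 0.75], [0, 0, 0, 0, 0, 0, 0.65], [0, 0, 0, 0, 0, 0, 0.5], [0, 0, 0, 0, 0, 0, 0.4], [0, 0, 0, 0, 0, 0, 0.4]]], newtons=40)

```text
time_s: 18.55
tcp_pos: [0.5569, -0.107, 0.0522]
orientation: [0.648, 0.762, -0.0, 0.0]
wrist_force: [-1.6, -0.7, 4.3]
grip_width: 0.0513
finger_force: 42.0
```

>>> step_arm(targets=[[[0, 0, 0, 0, 0, -5, 0.4], [0, 0, 0, 0, 0, -10, 0.4], [0, 0, 0, 0, 0, -50, 0.4], [0, 0, 0, 0, 0, -50, 0.4], [0, 0, 0, 0, 0, -55, 0.4]]])

```text
time_s: 19.18
tcp_pos: [0.5561, -0.1065, 0.223]
orientation: [0.648, 0.762, -0.0, -0.001]
wrist_force: [1.0, -0.6, -1.6]
grip_width: 0.0513
finger_force: 42.6
```

>>> step_arm(targets=[[[0, 0, -0.111, 51.9, 13.6, 0, 0.4], [0, 0, -0.111, 50, 19.2, 0, 0.4], [0, 0, -0.11, 47.6, 24.7, 0, 0.4], [0, 0, -0.111, 44.6, 29.7, 0, 0.4], [0, 0, -0.11, 41, 34.5, 0, 0.4]]])

```text
time_s: 19.8
tcp_pos: [0.5819, 0.1618, 0.222]
orientation: [0.414, 0.91, 0.0, 0.0]
wrist_force: [0.5, -0.4, -2.5]
grip_width: 0.0511
finger_force: 42.6
```

>>> step_arm(targets=[[[0, 0, -0.111, 37, 38.8, 0, 0.4], [0, 0, -0.11, 32.5, 42.7, 0, 0.4], [0, 0, -0.111, 27.6, 46, 0, 0.4], [0, 0, 0, 0, 0, 0, 0.4], [0, 0, 0, 0, 0, 40, 0.4]]])

```text
time_s: 20.42
tcp_pos: [0.6, 0.3215, 0.1863]
orientation: [0.259, 0.966, 0.003, 0.004]
wrist_force: [1.1, -0.9, -2.1]
grip_width: 0.0513
finger_force: 43.0
```

>>> step_arm(targets=[[[0, 0, 0, 0, 0, 50, 0.4], [0, 0, 0, 0, 0, 40, 0.4], [0, 0, 0, 0, 0, 20, 0.4], [0, 0, 0, 0, 0, 8, 0.4], [0, 0, 0, 0, 0, 0, 0.4]]])

```text
time_s: 21.05
tcp_pos: [0.5983, 0.3201, 0.0649]
orientation: [0.26, 0.966, 0.0, 0.001]
wrist_force: [-0.1, -0.1, -1.3]
grip_width: 0.0513
finger_force: 43.0
```

>>> step_arm(targets=[[[0, 0, 0, 0, 0, 0, 0.4], [0, 0, 0, 0, 0, 0, 0.4]]])

```text
time_s: 21.3
tcp_pos: [0.5985, 0.3205, 0.0656]
orientation: [0.259, 0.966, 0.001, 0.001]
wrist_force: [0.2, 0.0, -2.4]
grip_width: 0.0512
finger_force: 43.0
```

>>> step_arm(targets=[[[0, 0, 0, 0, 0, 5, 0.4], [0, 0, 0, 0, 0, 4, 0.4], [0, 0, 0, 0, 0, 2, 0.4], [0, 0, 0, 0, 0, 1, 0.4], [0, 0, 0, 0, 0, 0, 0.4]]])

```text
time_s: 21.92
tcp_pos: [0.5976, 0.3202, 0.0523]
orientation: [0.259, 0.966, 0.0, 0.0]
wrist_force: [-2.4, -0.3, 2.1]
grip_width: 0.0515
finger_force: 43.2
```

>>> step_arm(targets=[[[0, 0, 0, 0, 0, 0.6, 0.4], [0, 0, 0, 0, 0, 0.6, 0.4], [0, 0, 0, 0, 0, 0, 0.4]]])

```text
time_s: 22.3
tcp_pos: [0.5977, 0.3202, 0.0523]
orientation: [0.259, 0.966, -0.0, -0.0]
wrist_force: [-4.4, -2.1, 7.1]
grip_width: 0.0512
finger_force: 43.6
```

>>> step_arm(targets=[[[0, 0, 0, 0, 0, -0.8, 0.65], [0, 0, 0, 0, 0, 0, 0.8], [0, 0, 0, 0, 0, 0, 1], [0, 0, 0, 0, 0, 0, 1], [0, 0, 0, 0, 0, 0, 1]]])

```text
time_s: 22.92
tcp_pos: [0.5975, 0.3201, 0.0513]
orientation: [0.259, 0.966, 0.0, -0.0]
wrist_force: [-1.0, -0.1, -1.6]
grip_width: 0.0853
finger_force: 0.0
```

>>> step_arm(targets=[[[0, 0, 0, 0, 0, -20, 1], [0, 0, 0, 0, 0, -50, 1], [0, 0, 0, 0, 0, -50, 1], [0, 0, 0, 0, 0, -40, 1], [0, 0, 0, 0, 0, 0, 1]]])

```text
time_s: 23.55
tcp_pos: [0.6003, 0.3212, 0.2191]
orientation: [0.259, 0.966, 0.003, 0.005]
wrist_force: [0.3, 1.0, 0.9]
grip_width: 0.085
finger_force: 0.0
```

```bash
python3 - <<'E'
from h import *
st()
a=camera('scene')
cv2.imwrite('pics/s3.png',cv2.resize(a[140:300,280:510],None,fx=3,fy=3,interpolation=cv2.INTER_CUBIC))
plan((.6043,-.0235,.20,100.4,.7),start=(.597,.320,.214,150))
E
```

```text
t 23.55 p [0.6003 0.3212 0.2191] yaw 149.94 F [0.3 1.  0.9] w 0.085 ff 0.0 j6 -0.7
[[0.0,-0.0,0.144,-29.7,-49.0,2.3,0.7],[-0.0,-0.0,0.144,-36.4,-44.2,2.3,0.7],[-0.0,-0.0,0.144,-42.4,-38.5,2.3,0.7],[-0.0,-0.0,0.145,-47.4,-32.1,2.4,0.7],[-0.0,-0.0,0.144,-51.6,-24.8,2.3,0.7]]
[[-0.0,-0.0,0.145,-54.6,-17.2,2.4,0.7]]
--
```

View pics/s3.png

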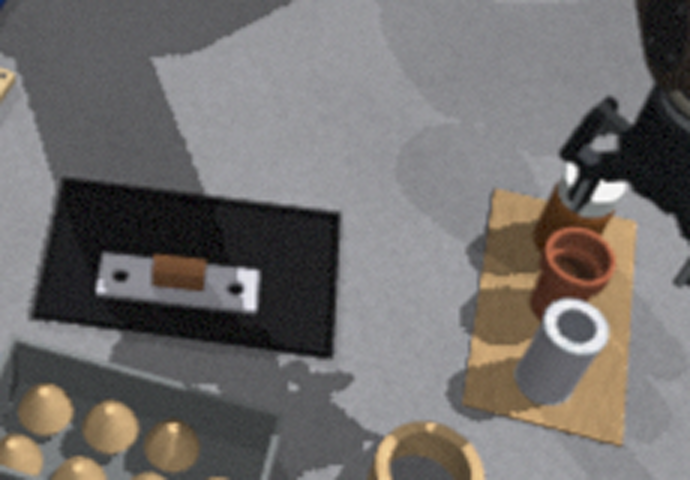

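All three stand on the sheet (jar, pot, tin in the crop's right half) and the template is untouched at (180,280). I'll check the crate clearance and move over the template.

```bash
python3 - <<'E'
from h import *
print(at(camera_info('scene'),[[285,253.3],[372.7,278.3]],.08))
E
```

```text
[[ 0.74807534 -0.12894954  0.08      ]
 [ 0.74678418  0.10066127  0.08      ]]
```

>>> step_arm(targets=[[[0, 0, 0.144, -29.7, -49, 2.3, 0.7], [0, 0, 0.144, -36.4, -44.2, 2.3, 0.7], [0, 0, 0.144, -42.4, -38.5, 2.3, 0.7], [0, 0, 0.145, -47.4, -32.1, 2.4, 0.7], [0, 0, 0.144, -51.6, -24.8, 2.3, 0.7]]])

```text
time_s: 24.22
tcp_pos: [0.602, 0.0322, 0.1979]
orientation: [0.585, 0.811, -0.001, -0.001]
wrist_force: [1.1, 0.2, 0.2]
grip_width: 0.06
finger_force: 0.0
```

>>> step_arm(targets=[[[0, 0, 0.145, -54.6, -17.2, 2.4, 0.7], [0, 0, 0, 0, 0, 0, 0.7], [0, 0, 0, 0, 0, 0, 0.7], [0, 0, 0, 0, 0, 0, 0.7]]])

```text
time_s: 24.72
tcp_pos: [0.6041, -0.022, 0.1968]
orientation: [0.64, 0.769, -0.0, -0.001]
wrist_force: [1.0, 0.0, -0.3]
grip_width: 0.0598
finger_force: 0.0
```

```bash
python3 - <<'E'
from h import *
st()
i=camera_info('wrist');im=camera('wrist');cv2.imwrite('pics/w3.png',im)
import pickle;pickle.dump(i,open('w3.pkl','wb'))
h=proj(i,[.604,-.0235,.01])[0].astype(int);print(h)
p0=np.clip(h-[75,75],0,None);print(p0)
cv2.imwrite('pics/c3.png',cv2.resize(im[p0[1]:p0[1]+150,p0[0]:p0[0]+150],None,fx=4,fy=4,interpolation=cv2.INTER_CUBIC))
E
```

```text
t 24.725 p [ 0.6041 -0.022   0.1968] yaw 100.44 F [ 1.   0.  -0.3] w 0.0598 ff 0.0 j6 -0.39
[319 179]
[244 104]
```

View pics/c3.png

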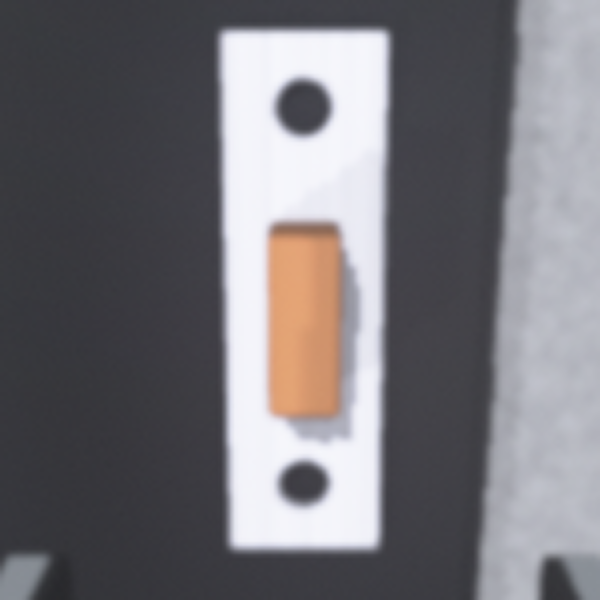

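The template is well centred: holes at (303,107) and (303,484), block at (305,320).

```bash
python3 - <<'E'
from h import *
import pickle
i=pickle.load(open('w3.pkl','rb'))
c=lambda p:(np.array(p,float)+.5)/4-.5+[244,104]
h=at(i,c([[303,107],[303,484]]),.01);print(h,np.linalg.norm(h[0]-h[1]),h.mean(0),'yaw',np.degrees(np.arctan2(*(h[0]-h[1])[1::-1])))
q=at(i,c([[221,31],[389,31],[381,549],[231,549]]),.01);print(q.mean(0))
b=at(i,c([[269,224],[340,224],[340,412],[269,412]]),.038);print(b.mean(0))
s=get_state();print(s['tcp_pos'])
cc=h.mean(0)*.5+q.mean(0)*.5;plan((cc[0],cc[1],.0145,100.2,.7))
E
```

```text
[[ 0.59435767  0.03058166  0.01      ]
 [ 0.61420086 -0.07713119  0.01      ]] 0.10952537889690991 [ 0.60427927 -0.02327477  0.01      ] yaw 100.43816941807356
[ 0.60510688 -0.02378849  0.01      ]
[ 0.60435624 -0.02120808  0.038     ]
[ 0.6042227  -0.02189642  0.19707412]
[[-0.0,-0.0,0.001,-0.4,0.1,45.6,0.7],[-0.0,-0.0,0.001,-0.5,0.1,45.7,0.7],[-0.0,-0.0,0.001,-0.4,0.0,45.6,0.7],[-0.001,-0.0,0.001,-0.5,0.1,45.7,0.7]]
--
```

>>> step_arm(targets=[[[0, 0, 0, -0.5, 0.1, 45, 0.7], [0, 0, 0, -0.5, 0.1, 45, 0.7], [0, 0, 0, -0.5, 0, 40, 0.7], [0, 0, 0, 0, 0, 20, 0.7], [0, 0, 0, 0, 0, 12, 0.7]]])

```text
time_s: 25.4
tcp_pos: [0.605, -0.0241, 0.0348]
orientation: [0.64, 0.768, -0.0, -0.0]
wrist_force: [0.3, -0.3, 0.9]
grip_width: 0.0599
finger_force: 0.0
```

>>> step_arm(targets=[[[0, 0, 0, 0, 0, 6, 0.7], [0, 0, 0, 0, 0, 4, 0.7], [0, 0, 0, 0, 0, 3, 0.7], [0, 0, 0, 0, 0, 2, 0.7], [0, 0, 0, 0, 0, 0, 0.7]]])

```text
time_s: 26.02
tcp_pos: [0.605, -0.0249, 0.0206]
orientation: [0.641, 0.768, 0.0, 0.0]
wrist_force: [0.6, -0.0, -0.6]
grip_width: 0.0599
finger_force: 0.0
```

>>> step_arm(targets=[[[0, 0, 0, 0, 0, 0, 0.7], [0, 0, 0, 0, 0, 0, 0.7]]])

```text
time_s: 26.28
tcp_pos: [0.605, -0.0249, 0.0206]
orientation: [0.641, 0.768, 0.0, 0.0]
wrist_force: [-0.4, -0.1, -0.5]
grip_width: 0.06
finger_force: 0.0
```

>>> step_arm(targets=[[[0, 0, 0, 1.6, 0, 3, 0.7], [0, 0, 0, 0, 0, 2, 0.7], [0, 0, 0, 0, 0, 0, 0.7], [0, 0, 0, 0, 0, 0, 0.7]]])

```text
time_s: 26.78
tcp_pos: [0.6046, -0.0233, 0.0154]
orientation: [0.641, 0.768, -0.0, -0.0]
wrist_force: [0.4, 0.0, -0.1]
grip_width: 0.0597
finger_force: 0.0
```

>>> step_arm(targets=[[[0, 0, 0, 0, 0, 0, 0.4], [0, 0, 0, 0, 0, 0, 0.3], [0, 0, 0, 0, 0, 0, 0.2], [0, 0, 0, 0, 0, 0, 0.1], [0, 0, 0, 0, 0, 0, 0.1]]], newtons=50)

```text
time_s: 27.4
tcp_pos: [0.6049, -0.0233, 0.0157]
orientation: [0.641, 0.768, 0.0, 0.0]
wrist_force: [1.5, -0.6, 0.9]
grip_width: 0.0189
finger_force: 51.5
```

Gripped. I'll lift, swing toward the board, and stop short to measure the pins from close by.

>>> step_arm(targets=[[[0, 0, 0, 0, 0, -5, 0.1], [0, 0, 0, 0, 0, -20, 0.1], [0, 0, 0, 0, 0, -50, 0.1], [0, 0, 0, 0, 0, -50, 0.1], [0, 0, 0, 0, 0, -50, 0.1]]])

```text
time_s: 28.02
tcp_pos: [0.6044, -0.0232, 0.1933]
orientation: [0.641, 0.768, 0.0, 0.0]
wrist_force: [1.1, -1.2, -1.3]
grip_width: 0.0187
finger_force: 51.2
```

```bash
python3 - <<'E'
from h import *
st()
plan((.515,-.19,.19,171.4,.1),start=(.6045,-.0233,.19,100.3))
E
```

```text
t 28.025 p [ 0.6044 -0.0232  0.1933] yaw 100.32 F [ 1.1 -1.2 -1.3] w 0.0187 ff 51.22497797012329 j6 -0.39
[[0.0,0.0,-0.177,-21.1,-16.8,-0.0,0.1],[-0.0,0.0,-0.177,-17.9,-20.3,-0.0,0.1],[-0.0,0.0,-0.177,-14.0,-23.1,-0.0,0.1],[-0.0,0.0,-0.177,-9.7,-25.2,-0.0,0.1],[-0.0,0.0,-0.178,-5.1,-26.6,-0.0,0.1]]
[[-0.0,0.0,-0.177,-0.3,-27.0,-0.0,0.1],[-0.0,0.0,-0.178,4.4,-26.7,-0.0,0.1]]
--
```

>>> step_arm(targets=[[[0, 0, -0.177, -21.1, -16.8, 0, 0.1], [0, 0, -0.177, -17.9, -20.3, 0, 0.1], [0, 0, -0.177, -14, -23.1, 0, 0.1], [0, 0, -0.177, -9.7, -25.2, 0, 0.1], [0, 0, -0.178, -5, -26.6, 0, 0.1]]])

```text
time_s: 28.65
tcp_pos: [0.5402, -0.1429, 0.1918]
orientation: [0.247, 0.969, -0.0, 0.001]
wrist_force: [1.2, -0.2, -1.3]
grip_width: 0.0191
finger_force: 51.2
```

>>> step_arm(targets=[[[0, 0, -0.177, 0, -27, 0, 0.1], [0, 0, -0.178, 4.4, -26.7, 0, 0.1], [0, 0, 0, 0, 0, 0, 0.1], [0, 0, 0, 0, 0, 0, 0.1], [0, 0, 0, 0, 0, 0, 0.1]]])

```text
time_s: 29.28
tcp_pos: [0.5152, -0.189, 0.1907]
orientation: [0.075, 0.997, 0.0, 0.0]
wrist_force: [-0.4, 0.2, -1.9]
grip_width: 0.0189
finger_force: 51.2
```

```bash
python3 - <<'E'
from h import *
st()
i=camera_info('wrist');im=camera('wrist');cv2.imwrite('pics/w4.png',im)
import pickle;pickle.dump(i,open('w4.pkl','wb'))
print(proj(i,[[.4478,-.3155,.015],[.557,-.3315,.015],[.4478,-.3155,.055],[.557,-.3315,.055]]))
E
```

```text
t 29.275 p [ 0.5152 -0.189   0.1907] yaw 171.42 F [-0.4  0.2 -1.9] w 0.0189 ff 51.24839723110199 j6 -1.96
[[191.69688822 135.78497328]
 [203.89182861 232.71658338]
 [173.70391943 139.18356225]
 [189.30570192 247.96964841]]
```

View pics/w4.png

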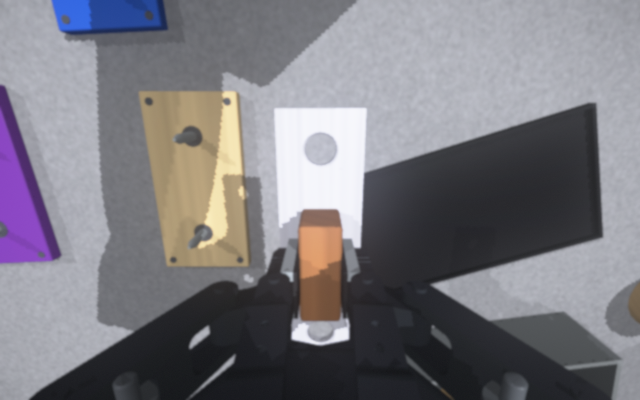

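The pins (bases about (191,136), (204,232); tips (175,138), (190,247)) sit where predicted. The template hangs level with its near hole at (321,149). I'll refine the pins numerically.

```bash
python3 - <<'E'
from h import *
import pickle
from scipy.optimize import least_squares
i=pickle.load(open('w4.pkl','rb'));im=cv2.imread('pics/w4.png')
hsv=cv2.cvtColor(im,cv2.COLOR_BGR2HSV)
for n,(x0,y0) in dict(a=(165,120),b=(180,218)).items():
    m=((hsv[y0:y0+35,x0:x0+45,1]<60)&(hsv[y0:y0+35,x0:x0+45,2]<130)).astype(np.uint8)
    k,l,s,c=cv2.connectedComponentsWithStats(m);j=1+s[1:,4].argmax();print(n,s[j],c[j]+[x0,y0])
    for r in (l==j)[::2]:print(''.join('#' if v else '.' for v in r))
h=at(i,[[321,149],[320,331]],.1907-.0117+.006);print('holes',h,np.linalg.norm(h[0]-h[1]),h.mean(0))
print(at(i,[[191,136],[203.5,232]],.015),at(i,[[174.5,138.5],[189.5,247]],.055))
E
```

```text
a [ 10   6  27  21 393] [189.33842239 136.29007634]
.............................................
.............................................
.............................................
.......................######................
....................#############............
..................#################..........
.................###################.........
.............########################........
..........###########################........
..........###########################........
..........###########################........
...........#########################.........
......................############...........
...........................##................
.............................................
.............................................
.............................................
.............................................
b [  9   6  23  24 265] [199.52830189 235.16226415]
.............................................
.............................................
.............................................
......................#.......
[... 260 characters left out ...]
.########.#######..............
.............################................
...........##########........................
..........#########..........................
.........#########...........................
..........######.............................
.............................................
.............................................
.............................................
holes [[ 0.46137861 -0.18039807  0.185     ]
 [ 0.56878472 -0.19703638  0.185     ]] 0.10868719050720387 [ 0.51508166 -0.18871723  0.185     ]
[[ 0.44790641 -0.31628702  0.015     ]
 [ 0.55605911 -0.33171597  0.015     ]] [[ 0.4473084  -0.31459337  0.055     ]
 [ 0.555966   -0.33100135  0.055     ]]
```

```bash
python3 - <<'E'
from h import *
plan((.5023,-.3233,.19,171.6,.1),(.5023,-.3233,.09,171.6,.1))
E
```

```text
[[0.0,0.0,-0.001,-2.4,-44.9,0.2,0.1],[0.0,0.0,-0.001,-2.4,-44.9,0.2,0.1],[0.0,0.0,-0.001,-2.3,-44.9,0.2,0.1]]
--
[[0.0,0.0,0.0,-0.0,-0.0,50.0,0.1],[0.0,0.0,0.0,-0.0,-0.0,50.0,0.1]]
--
```

>>> step_arm(targets=[[[0, 0, -0.001, -2.4, -44.9, 0, 0.1], [0, 0, -0.001, -2.4, -44.9, 0, 0.1], [0, 0, -0.001, -2.3, -44.9, 0, 0.1], [0, 0, 0, 0, 0, 0, 0.1], [0, 0, 0, 0, 0, 40, 0.1]]])

```text
time_s: 29.95
tcp_pos: [0.5045, -0.3256, 0.1541]
orientation: [0.074, 0.997, -0.002, 0.004]
wrist_force: [0.5, -0.1, -2.0]
grip_width: 0.0192
finger_force: 51.3
```

>>> step_arm(targets=[[[0, 0, 0, 0, 0, 40, 0.1], [0, 0, 0, 0, 0, 14, 0.1], [0, 0, 0, 0, 0, 0, 0.1], [0, 0, 0, 0, 0, 0, 0.1], [0, 0, 0, 0, 0, 0, 0.1]]])

```text
time_s: 30.58
tcp_pos: [0.503, -0.3248, 0.0986]
orientation: [0.073, 0.997, -0.001, 0.001]
wrist_force: [-0.2, -0.5, -0.6]
grip_width: 0.019
finger_force: 51.2
```

```bash
python3 - <<'E'
from h import *
st()
i=camera_info('wrist');im=camera('wrist');cv2.imwrite('pics/w5.png',im)
s=camera('side');g=camera_info('side');c=proj(g,[.502,-.323,.05])[0].astype(int);print(c)
a=cv2.resize(s[c[1]-50:c[1]+50,c[0]-65:c[0]+65],None,fx=4,fy=4,interpolation=cv2.INTER_CUBIC)
b=cv2.resize(im[60:310,240:400],None,fx=1.6,fy=1.6)
o=np.zeros((400,800,3),np.uint8);o[:,:520]=a;o[:,521:777]=b
cv2.imwrite('pics/c5.png',o)
E
```

```text
t 30.575 p [ 0.503  -0.3248  0.0986] yaw 171.6 F [-0.2 -0.5 -0.6] w 0.019 ff 51.233269572257996 j6 -2.17
[342 158]
```

View pics/c5.png

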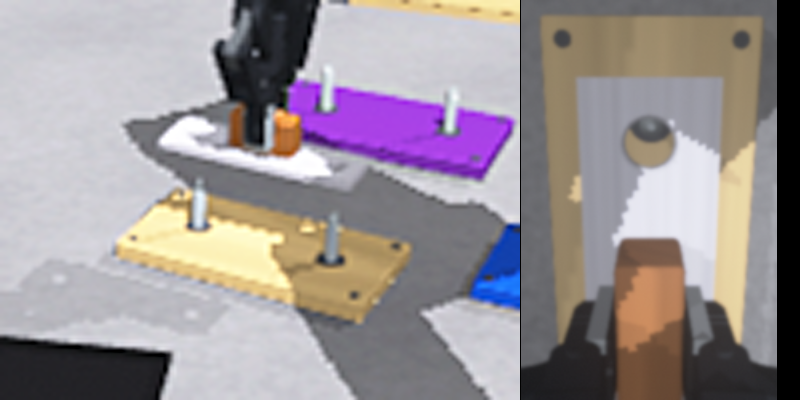

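Through the near hole the pin sits laterally centred (about (650,128) in a hole at (650,142)), so I'll descend while watching the force.

>>> step_arm(targets=[[[0, 0, 0, 0.5, 0, 10, 0.1], [0, 0, 0, 0, 0, 10, 0.1], [0, 0, 0, 0, 0, 8, 0.1], [0, 0, 0, 0, 0, 4, 0.1], [0, 0, 0, 0, 0, 0, 0.1]]])

```text
time_s: 31.3
tcp_pos: [0.5012, -0.3238, 0.0638]
orientation: [0.073, 0.997, 0.0, -0.0]
wrist_force: [-0.5, -0.0, -1.7]
grip_width: 0.019
finger_force: 51.2
```

>>> step_arm(targets=[[[0, 0, 0, 0, 0, 3, 0.1], [0, 0, 0, 0, 0, 3, 0.1], [0, 0, 0, 0, 0, 0, 0.1]]])

```text
time_s: 31.68
tcp_pos: [0.5013, -0.3238, 0.0582]
orientation: [0.073, 0.997, 0.0, -0.0]
wrist_force: [-0.5, 0.2, -1.8]
grip_width: 0.0188
finger_force: 51.2
```

>>> step_arm(targets=[[[0, 0, 0, -0.8, 0, 5, 0.1], [0, 0, 0, 0, 0, 5, 0.1], [0, 0, 0, 0, 0, 5, 0.1], [0, 0, 0, 0, 0, 5, 0.1], [0, 0, 0, 0, 0, 0, 0.1]]])

```text
time_s: 32.3
tcp_pos: [0.5018, -0.3238, 0.0377]
orientation: [0.073, 0.997, 0.0, -0.001]
wrist_force: [1.0, -0.7, -1.6]
grip_width: 0.0188
finger_force: 51.2
```

>>> step_arm(targets=[[[0, 0, 0, 0, 0, 4, 0.1], [0, 0, 0, 0, 0, 4, 0.1], [0, 0, 0, 0, 0, 1.5, 0.1], [0, 0, 0, 0, 0, 0, 0.1], [0, 0, 0, 0, 0, 0, 0.1]]])

```text
time_s: 32.92
tcp_pos: [0.5023, -0.3242, 0.029]
orientation: [0.073, 0.997, -0.0, 0.0]
wrist_force: [0.0, -0.7, -1.1]
grip_width: 0.0187
finger_force: 51.2
```

>>> step_arm(targets=[[[0, 0, 0, 0, 0, 1, 0.1], [0, 0, 0, 0, 0, 1, 0.1], [0, 0, 0, 0, 0, 0.5, 0.1], [0, 0, 0, 0, 0, 0, 0.1]]])

```text
time_s: 33.42
tcp_pos: [0.5023, -0.3241, 0.0267]
orientation: [0.073, 0.997, -0.0, -0.0]
wrist_force: [-1.1, 1.4, 1.9]
grip_width: 0.0192
finger_force: 51.5
```

>>> step_arm(targets=[[[0, 0, 0, 0, 0, 0.5, 0.1], [0, 0, 0, 0, 0, 0, 0.1]]])

```text
time_s: 33.67
tcp_pos: [0.5022, -0.3241, 0.0267]
orientation: [0.073, 0.997, 0.0, -0.0]
wrist_force: [-3.4, 2.9, 4.9]
grip_width: 0.0188
finger_force: 52.2
```

Seated exactly at the predicted height, with rising contact force. I'll release, retreat, and check.

>>> step_arm(targets=[[[0, 0, 0, 0, 0, -0.8, 0.3], [0, 0, 0, 0, 0, 0, 0.45], [0, 0, 0, 0, 0, 0, 0.6], [0, 0, 0, 0, 0, 0, 0.6], [0, 0, 0, 0, 0, -10, 0.6]]])

```text
time_s: 34.3
tcp_pos: [0.5016, -0.3235, 0.0361]
orientation: [0.073, 0.997, 0.001, -0.001]
wrist_force: [-0.0, -0.7, -0.4]
grip_width: 0.0512
finger_force: 0.0
```

>>> step_arm(targets=[[[0, 0, 0, 0, 0, -30, 0.6], [0, 0, 0, 0, 0, -60, 1], [0, 0, 0, 0, 0, -60, 1], [0, 0, 0, 0, 0, -60, 1], [0, 0, 0, 0, 0, 0, 1]]])

```text
time_s: 34.92
tcp_pos: [0.5048, -0.3263, 0.2555]
orientation: [0.073, 0.997, -0.005, 0.006]
wrist_force: [-0.4, 0.7, 1.1]
grip_width: 0.0851
finger_force: 0.0
```

```bash
python3 - <<'E'
from h import *
st()
im=camera('wrist');cv2.imwrite('pics/w6.png',im)
s=camera('side');c=(342,158)
a=cv2.resize(s[c[1]-50:c[1]+50,c[0]-65:c[0]+65],None,fx=4,fy=4,interpolation=cv2.INTER_CUBIC)
b=cv2.resize(im[60:310,240:400],None,fx=1.6,fy=1.6)
o=np.zeros((400,800,3),np.uint8);o[:,:520]=a;o[:,521:777]=b
cv2.imwrite('pics/c6.png',o)
P=dict(jar=(.4406,.3215),pot=(.5199,.3200),tin=(.5977,.3202));T=dict(jar=(.530,.0592),pot=(.541,-.0217),tin=(.556,-.1067))
plan((*P['jar'],.237,150.05,1),start=(.5023,-.3241,.247,171.6))
for n,m in(('jar','pot'),('pot','tin'),('tin',None)):
    print(n);plan((*T[n],.23,99.3,.4),start=(*P[n],.23,150))
    if m:plan((*P[m],.23,150,1),start=(*T[n],.23,99.3))
E
```

```text
t 34.925 p [ 0.5048 -0.3263  0.2555] yaw 171.6 F [-0.4  0.7  1.1] w 0.0851 ff 0.0 j6 -2.17
[[0.0,-0.0,0.031,12.9,52.5,0.8,1],[-0.0,-0.0,0.031,14.6,52.0,0.8,1],[-0.0,-0.0,0.031,16.2,51.6,0.8,1],[-0.0,-0.0,0.031,17.8,51.0,0.8,1],[-0.0,-0.0,0.032,19.3,50.5,0.9,1]]
[[-0.0,-0.0,0.031,20.9,49.8,0.8,1],[-0.0,-0.0,0.032,22.5,49.2,0.9,1],[-0.0,-0.0,0.031,24.0,48.4,0.8,1],[-0.0,-0.0,0.032,25.5,47.6,0.9,1],[-0.0,-0.0,0.031,27.1,46.8,0.8,1]]
[[-0.0,-0.0,0.032,28.5,45.9,0.9,1],[-0.0,-0.0,0.031,29.9,45.0,0.8,1]]
--
jar
[[0.0,-0.0,0.177,-41.7,-36.5,-0.0,0.4],[-0.0,-0.0,0.177,-47.5,-28.6,-0.0,0.4],[-0.0,-0.0,0.177,-51.8,-19.8,-0.0,0.4],[-0.0,-0.0,0.177,-54.4,-10.3,-0.0,0.4],[-0.0,-0.0,0.177,-55.4,-0.6,-0.0,0.4]]
--
[[-0.0,0.0,-0.177,51.8,6.4,0.0,1],[-0.0,0.0,-0.177,49.9,15.5,0.0,1],[-0.0,0.0,-0.177,46.3,24.0,0.0,1],[-0.0,0.0,-0.177,41.4,31.8,0.0,1],[-0.0,0.0,-0.177,35.2,38.5,0.0,1]]
--
pot
[[0.0,-0.0,0.147,-31.5,-47.6,-0.0,0.4],[-0.0,-0.0,0.148,-38.1,-42.4,-0.0,0.4],[-0.0,-0.0,0.147,-44.0,-36.3,-0.0,0.4],[-0.0,-0.0,0.148,-48.9,-29.5,-0.0,0.4],[-0.0,-0.0,0.147,-52.6,-22.0,-0.0,0.4]]
[[-0.0,-0.0,0.148,-55.3,-14.0,-0.0,0.4]]
--
[[-0.0,0.0,-0.147,54.7,18.5,0.0,1],[-0.0,0.0,-0.148,51.4,26.4,0.0,1],[-0.0,0.0,-0.147,47.0,33.6,0.0,1],[-0.0,0.0,-0.148,41.5,40.2,0.0,1],[-0.0,0.0,-0.147,35.1,45.8,0.0,1]]
[[-0.0,0.0,-0.148,28.1,50.5,0.0,1]]
--
tin
[[0.0,-0.0,0.111,-22.2,-48.8,-0.0,0.4],[-0.0,-0.0,0.111,-27.4,-46.1,-0.0,0.4],[-0.0,-0.0,0.11,-32.4,-42.7,-0.0,0.4],[-0.0,-0.0,0.111,-36.9,-38.9,-0.0,0.4],[-0.0,-0.0,0.11,-40.9,-34.6,-0.0,0.4]]
[[-0.0,-0.0,0.111,-44.5,-29.9,-0.0,0.4],[-0.0,-0.0,0.11,-47.6,-24.8,-0.0,0.4],[-0.0,-0.0,0.111,-50.0,-19.5,-0.0,0.4]]
--
```

View pics/c6.png

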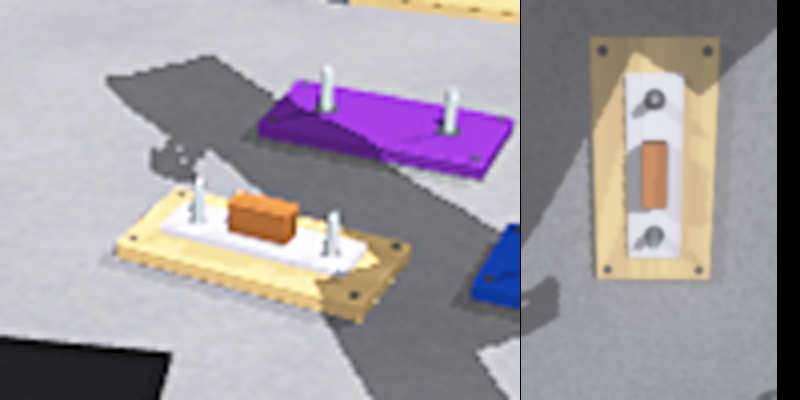

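The template lies flat with both pins through its holes. Now the jar goes back.

>>> step_arm(targets=[[[0, 0, 0.031, 12.9, 52.5, 0.8, 1], [0, 0, 0.031, 14.6, 52, 0.8, 1], [0, 0, 0.031, 16.2, 51.6, 0.8, 1], [0, 0, 0.031, 17.8, 51, 0.8, 1], [0, 0, 0.032, 19.3, 50.5, 0.9, 1]]])

```text
time_s: 35.65
tcp_pos: [0.4749, -0.0531, 0.2401]
orientation: [0.152, 0.988, 0.0, -0.002]
wrist_force: [0.2, 0.1, -0.1]
grip_width: 0.0853
finger_force: 0.0
```

>>> step_arm(targets=[[[0, 0, 0.031, 20.9, 49.8, 0.8, 1], [0, 0, 0.032, 22.5, 49.2, 0.9, 1], [0, 0, 0.031, 24, 48.4, 0.8, 1], [0, 0, 0.032, 25.5, 47.6, 0.9, 1], [0, 0, 0.031, 27, 46.8, 0.8, 1]]])

```text
time_s: 36.28
tcp_pos: [0.4493, 0.2153, 0.236]
orientation: [0.228, 0.974, -0.001, -0.002]
wrist_force: [1.5, -0.2, 0.9]
grip_width: 0.0854
finger_force: 0.0
```

>>> step_arm(targets=[[[0, 0, 0.032, 28.5, 45.9, 0.9, 1], [0, 0, 0.031, 30, 45, 0.8, 1], [0, 0, 0, 0, 0, 0, 1], [0, 0, 0, 0, 0, 0, 1], [0, 0, 0, 0, 0, 0, 1]]])

```text
time_s: 36.9
tcp_pos: [0.4405, 0.3202, 0.2359]
orientation: [0.259, 0.966, -0.001, -0.001]
wrist_force: [0.2, 0.1, 0.2]
grip_width: 0.0854
finger_force: 0.0
```

```bash
python3 - <<'E'
from h import *
st();plan((.4406,.3215,.0742,150.05,1))
E
```

```text
t 36.9 p [0.4405 0.3202 0.2359] yaw 149.96 F [0.2 0.1 0.2] w 0.0854 ff 0.0 j6 -0.6
[[-0.0,-0.0,-0.001,0.2,0.5,53.9,1],[-0.001,-0.0,-0.0,0.1,0.4,53.9,1],[-0.0,-0.001,-0.001,0.2,0.4,53.9,1]]
--
```

>>> step_arm(targets=[[[0, 0, 0, 0.3, 0.6, 54, 1], [0, 0, 0, 0.2, 0.5, 54, 1], [0, 0, 0, 0, 0, 38, 1], [0, 0, 0, 0, 0, 14, 1], [0, 0, 0, 0, 0, 0, 1]]])

```text
time_s: 37.52
tcp_pos: [0.4409, 0.322, 0.0766]
orientation: [0.259, 0.966, -0.0, -0.0]
wrist_force: [-0.3, -0.0, 0.4]
grip_width: 0.0854
finger_force: 0.0
```

>>> step_arm(targets=[[[0, 0, 0, 0, 0, 0, 1], [0, 0, 0, 0, 0, 0, 1], [0, 0, 0, 0, 0, 0, 1]]])

```text
time_s: 37.9
tcp_pos: [0.4414, 0.3231, 0.0779]
orientation: [0.258, 0.966, 0.001, 0.001]
wrist_force: [0.2, 0.5, 0.2]
grip_width: 0.0852
finger_force: 0.0
```

>>> step_arm(targets=[[[0, 0, 0, 0, -1.5, 3, 1], [0, 0, 0, 0, 0, 0, 1], [0, 0, 0, 0, 0, 0, 1]]])

```text
time_s: 38.28
tcp_pos: [0.4398, 0.3214, 0.0736]
orientation: [0.258, 0.966, -0.0, -0.0]
wrist_force: [1.0, -0.0, 0.2]
grip_width: 0.0853
finger_force: 0.0
```

>>> step_arm(targets=[[[0, 0, 0, 0, 0, 0, 0.75], [0, 0, 0, 0, 0, 0, 0.65], [0, 0, 0, 0, 0, 0, 0.5], [0, 0, 0, 0, 0, 0, 0.4], [0, 0, 0, 0, 0, 0, 0.4]]], newtons=40)

```text
time_s: 38.9
tcp_pos: [0.44, 0.3212, 0.074]
orientation: [0.258, 0.966, -0.0, -0.0]
wrist_force: [-1.9, -2.3, 4.6]
grip_width: 0.053
finger_force: 42.4
```

>>> step_arm(targets=[[[0, 0, 0, 0, 0, -15, 0.4], [0, 0, 0, 0, 0, -50, 0.4], [0, 0, 0, 0, 0, -50, 0.4], [0, 0, 0, 0, 0, -45, 0.4]]])

```text
time_s: 39.4
tcp_pos: [0.4398, 0.3216, 0.2354]
orientation: [0.258, 0.966, 0.001, 0.0]
wrist_force: [0.2, -0.2, -2.7]
grip_width: 0.0529
finger_force: 43.5
```

>>> step_arm(targets=[[[0, 0, 0.177, -41.7, -36.5, 0, 0.4], [0, 0, 0.177, -47.5, -28.6, 0, 0.4], [0, 0, 0.177, -51.8, -19.8, 0, 0.4], [0, 0, 0.177, -54.4, -10.3, 0, 0.4], [0, 0, 0.177, -55.4, -0.6, 0, 0.4]]])

```text
time_s: 40.02
tcp_pos: [0.5297, 0.0578, 0.2336]
orientation: [0.649, 0.76, 0.001, 0.0]
wrist_force: [1.0, 0.5, -2.7]
grip_width: 0.0529
finger_force: 43.6
```

>>> step_arm(targets=[[[0, 0, 0, 0, 0, 0, 0.4], [0, 0, 0, 0, 0, 50, 0.4], [0, 0, 0, 0, 0, 50, 0.4], [0, 0, 0, 0, 0, 30, 0.4], [0, 0, 0, 0, 0, 10, 0.4]]])

```text
time_s: 40.65
tcp_pos: [0.5273, 0.0604, 0.0911]
orientation: [0.647, 0.763, -0.001, -0.002]
wrist_force: [-0.6, 0.5, -2.0]
grip_width: 0.0526
finger_force: 43.6
```

>>> step_arm(targets=[[[0, 0, 0, 0, 0, 5, 0.4], [0, 0, 0, 0, 0, 0, 0.4], [0, 0, 0, 0, 0, 0, 0.4]]])

```text
time_s: 41.02
tcp_pos: [0.5307, 0.0592, 0.0903]
orientation: [0.647, 0.762, 0.001, 0.001]
wrist_force: [0.6, -0.2, -2.9]
grip_width: 0.0531
finger_force: 43.6
```

```bash
python3 - <<'E'
from h import *
st();plan((.530,.0592,.0745,99.3,.4))
E
```

```text
t 41.025 p [0.5307 0.0592 0.0903] yaw 99.35 F [ 0.6 -0.2 -2.9] w 0.0531 ff 43.60386379121337 j6 -0.24
[[0.003,0.001,0.001,0.1,-0.7,15.8,0.4]]
--
```

>>> step_arm(targets=[[[0, 0, 0, 0, 0, 5, 0.4], [0, 0, 0, 0, 0, 4, 0.4], [0, 0, 0, 0, 0, 3, 0.4], [0, 0, 0, 0, 0, 0, 0.4], [0, 0, 0, 0, 0, 0, 0.4]]])

```text
time_s: 41.65
tcp_pos: [0.5296, 0.0592, 0.0767]
orientation: [0.647, 0.762, 0.0, -0.0]
wrist_force: [0.2, -0.2, -3.3]
grip_width: 0.0528
finger_force: 43.6
```

>>> step_arm(targets=[[[0, 0, 0, 0, 0, 1, 0.4], [0, 0, 0, 0, 0, 0.5, 0.4], [0, 0, 0, 0, 0, 0, 0.4]]])

```text
time_s: 42.02
tcp_pos: [0.5295, 0.0592, 0.0752]
orientation: [0.647, 0.762, -0.0, -0.0]
wrist_force: [-0.2, 0.2, -3.3]
grip_width: 0.053
finger_force: 43.6
```

>>> step_arm(targets=[[[0, 0, 0, 0, 0.4, 0.6, 0.4], [0, 0, 0, 0, 0, 0.5, 0.4], [0, 0, 0, 0, 0, 0, 0.4]]])

```text
time_s: 42.4
tcp_pos: [0.53, 0.0593, 0.0741]
orientation: [0.647, 0.762, 0.0, 0.0]
wrist_force: [0.5, 0.3, -3.1]
grip_width: 0.053
finger_force: 43.7
```

>>> step_arm(targets=[[[0, 0, 0, 0, 0, 0.5, 0.4], [0, 0, 0, 0, 0, 0, 0.4]]])

```text
time_s: 42.65
tcp_pos: [0.53, 0.0592, 0.0741]
orientation: [0.647, 0.762, -0.0, 0.0]
wrist_force: [-1.1, -0.9, 1.2]
grip_width: 0.0529
finger_force: 43.9
```

Jar is down. I'll release it and fetch the pot.

>>> step_arm(targets=[[[0, 0, 0, 0, 0, -0.3, 0.68], [0, 0, 0, 0, 0, 0, 0.8], [0, 0, 0, 0, 0, 0, 1], [0, 0, 0, 0, 0, 0, 1], [0, 0, 0, 0, 0, -15, 1]]])

```text
time_s: 43.28
tcp_pos: [0.5288, 0.0593, 0.0882]
orientation: [0.647, 0.762, -0.001, -0.001]
wrist_force: [-0.4, 0.1, -0.1]
grip_width: 0.0856
finger_force: 0.0
```

>>> step_arm(targets=[[[0, 0, 0, 0, 0, -50, 1], [0, 0, 0, 0, 0, -50, 1], [0, 0, 0, 0, 0, -40, 1], [0, 0, 0, 0, 0, 0, 1]]])

```text
time_s: 43.78
tcp_pos: [0.5325, 0.0591, 0.235]
orientation: [0.647, 0.762, 0.003, 0.004]
wrist_force: [0.7, 1.1, -0.3]
grip_width: 0.0857
finger_force: 0.0
```

>>> step_arm(targets=[[[0, 0, -0.177, 51.8, 6.4, 0, 1], [0, 0, -0.177, 49.9, 15.5, 0, 1], [0, 0, -0.177, 46.3, 24, 0, 1], [0, 0, -0.177, 41.4, 31.8, 0, 1], [0, 0, -0.177, 35.2, 38.5, 0, 1]]])

```text
time_s: 44.4
tcp_pos: [0.5188, 0.3215, 0.228]
orientation: [0.256, 0.967, -0.001, -0.001]
wrist_force: [0.7, -0.6, 1.2]
grip_width: 0.0857
finger_force: 0.0
```

>>> step_arm(targets=[[[0, 0, 0, 0, 0, 0, 1], [0, 0, 0, 0, 0, 50, 1], [0, 0, 0, 0, 0, 50, 1], [0, 0, 0, 0, 0, 25, 1], [0, 0, 0, 0, 0, 10, 1]]])

```text
time_s: 45.02
tcp_pos: [0.5181, 0.3184, 0.0912]
orientation: [0.259, 0.966, -0.002, -0.002]
wrist_force: [0.5, -0.5, 0.6]
grip_width: 0.0851
finger_force: 0.0
```

>>> step_arm(targets=[[[0, 0, 0, 0, 0, 5, 1], [0, 0, 0, 0, 0, 0, 1], [0, 0, 0, 0, 0, 0, 1]]])

```text
time_s: 45.4
tcp_pos: [0.5205, 0.3203, 0.0905]
orientation: [0.259, 0.966, 0.001, 0.001]
wrist_force: [-0.3, -0.3, 0.5]
grip_width: 0.0857
finger_force: 0.0
```

```bash
python3 - <<'E'
from h import *
st();plan((.5199,.3200,.0622,150,1))
E
```

```text
t 45.4 p [0.5205 0.3203 0.0905] yaw 150.04 F [-0.3 -0.3  0.5] w 0.0857 ff 0.0 j6 -0.66
[[0.002,0.002,0.001,0.4,-0.6,28.3,1]]
--
```

>>> step_arm(targets=[[[0, 0, 0, 0.3, 0, 14, 1], [0, 0, 0, 0, 0, 9, 1], [0, 0, 0, 0, 0, 4, 1], [0, 0, 0, 0, 0, 0, 1], [0, 0, 0, 0, 0, 0, 1]]])

```text
time_s: 46.02
tcp_pos: [0.5196, 0.3203, 0.0622]
orientation: [0.258, 0.966, 0.0, 0.0]
wrist_force: [0.4, 0.1, -0.0]
grip_width: 0.0854
finger_force: 0.0
```

>>> step_arm(targets=[[[0, 0, 0, 0, 0, 0, 0.85], [0, 0, 0, 0, 0, 0, 0.75], [0, 0, 0, 0, 0, 0, 0.6], [0, 0, 0, 0, 0, 0, 0.5], [0, 0, 0, 0, 0, 0, 0.5]]], newtons=40)

```text
time_s: 46.65
tcp_pos: [0.5197, 0.3202, 0.0627]
orientation: [0.258, 0.966, 0.0, 0.0]
wrist_force: [-1.6, -1.9, 6.2]
grip_width: 0.0592
finger_force: 43.4
```

>>> step_arm(targets=[[[0, 0, 0, 0, 0, -15, 0.5], [0, 0, 0, 0, 0, -50, 0.5], [0, 0, 0, 0, 0, -50, 0.5], [0, 0, 0, 0, 0, -50, 0.5]]])

```text
time_s: 47.15
tcp_pos: [0.5188, 0.3201, 0.2279]
orientation: [0.258, 0.966, -0.0, -0.0]
wrist_force: [0.2, -0.2, -1.7]
grip_width: 0.0591
finger_force: 44.3
```

>>> step_arm(targets=[[[0, 0, 0.147, -31.5, -47.6, 0, 0.5], [0, 0, 0.148, -38.1, -42.4, 0, 0.5], [0, 0, 0.147, -44, -36.3, 0, 0.5], [0, 0, 0.148, -48.9, -29.5, 0, 0.5], [0, 0, 0.147, -52.6, -22, 0, 0.5]]])

```text
time_s: 47.78
tcp_pos: [0.5367, 0.034, 0.2267]
orientation: [0.591, 0.807, 0.0, -0.0]
wrist_force: [-0.1, -0.6, -2.8]
grip_width: 0.0587
finger_force: 44.4
```

>>> step_arm(targets=[[[0, 0, 0.148, -55.3, -14, 0, 0.5], [0, 0, 0, 0, 0, 0, 0.5], [0, 0, 0, 0, 0, 50, 0.5], [0, 0, 0, 0, 0, 50, 0.5], [0, 0, 0, 0, 0, 30, 0.5]]])

```text
time_s: 48.4
tcp_pos: [0.5387, -0.0197, 0.0937]
orientation: [0.647, 0.763, -0.001, -0.002]
wrist_force: [0.1, 0.7, -2.4]
grip_width: 0.0587
finger_force: 44.2
```

>>> step_arm(targets=[[[0, 0, 0, 0, 0, 12, 0.5], [0, 0, 0, 0, 0, 5, 0.5], [0, 0, 0, 0, 0, 0, 0.5], [0, 0, 0, 0, 0, 0, 0.5]]])

```text
time_s: 48.9
tcp_pos: [0.5419, -0.0216, 0.0815]
orientation: [0.647, 0.762, 0.001, 0.001]
wrist_force: [-0.4, -0.4, -2.7]
grip_width: 0.0588
finger_force: 44.2
```

```bash
python3 - <<'E'
from h import *
st();plan((.541,-.0217,.0625,99.3,.5))
E
```

```text
t 48.9 p [ 0.5419 -0.0216  0.0815] yaw 99.35 F [-0.4 -0.4 -2.7] w 0.0588 ff 44.22452424913331 j6 -0.39
[[0.003,0.001,0.001,0.1,-1.0,19.0,0.5]]
--
```

>>> step_arm(targets=[[[0, 0, 0, 0, 0, 8, 0.5], [0, 0, 0, 0, 0, 5, 0.5], [0, 0, 0, 0, 0, 3, 0.5], [0, 0, 0, 0, 0, 0, 0.5], [0, 0, 0, 0, 0, 0, 0.5]]])

```text
time_s: 49.52
tcp_pos: [0.5409, -0.0215, 0.064]
orientation: [0.647, 0.762, 0.0, 0.0]
wrist_force: [0.3, 0.0, -2.3]
grip_width: 0.0589
finger_force: 44.2
```

>>> step_arm(targets=[[[0, 0, 0, 0, 0, 0.8, 0.5], [0, 0, 0, 0, 0, 0, 0.5]]])

```text
time_s: 49.78
tcp_pos: [0.5408, -0.0215, 0.0632]
orientation: [0.647, 0.762, 0.0, 0.0]
wrist_force: [0.5, -0.8, -1.9]
grip_width: 0.059
finger_force: 44.2
```

>>> step_arm(targets=[[[0, 0, 0, 0, 0, 0.6, 0.5], [0, 0, 0, 0, 0, 0.4, 0.5], [0, 0, 0, 0, 0, 0, 0.5]]])

```text
time_s: 50.15
tcp_pos: [0.541, -0.0216, 0.0627]
orientation: [0.647, 0.762, -0.0, 0.0]
wrist_force: [-1.8, -0.2, 2.1]
grip_width: 0.059
finger_force: 44.6
```

>>> step_arm(targets=[[[0, 0, 0, 0, 0, 0.3, 0.5], [0, 0, 0, 0, 0, 0, 0.5]]])

```text
time_s: 50.4
tcp_pos: [0.541, -0.0217, 0.0627]
orientation: [0.647, 0.762, -0.0, 0.0]
wrist_force: [-3.4, -1.3, 6.4]
grip_width: 0.0589
finger_force: 44.8
```

Pot is down. I'll release it and go for the tin.

>>> step_arm(targets=[[[0, 0, 0, 0, 0, -0.6, 0.68], [0, 0, 0, 0, 0, 0, 0.8], [0, 0, 0, 0, 0, 0, 1], [0, 0, 0, 0, 0, 0, 1], [0, 0, 0, 0, 0, -15, 1]]])

```text
time_s: 51.02
tcp_pos: [0.5397, -0.0212, 0.0766]
orientation: [0.647, 0.762, -0.001, -0.001]
wrist_force: [-0.0, 0.1, -0.7]
grip_width: 0.0851
finger_force: 0.0
```

>>> step_arm(targets=[[[0, 0, 0, 0, 0, -50, 1], [0, 0, 0, 0, 0, -50, 1], [0, 0, 0, 0, 0, -50, 1], [0, 0, 0, 0, 0, 0, 1]]])

```text
time_s: 51.52
tcp_pos: [0.5439, -0.0221, 0.2347]
orientation: [0.647, 0.762, 0.003, 0.006]
wrist_force: [-0.2, 0.4, -0.5]
grip_width: 0.0855
finger_force: 0.0
```

>>> step_arm(targets=[[[0, 0, -0.147, 54.7, 18.5, 0, 1], [0, 0, -0.148, 51.4, 26.4, 0, 1], [0, 0, -0.147, 47, 33.6, 0, 1], [0, 0, -0.148, 41.5, 40.2, 0, 1], [0, 0, -0.147, 35, 45.8, 0, 1]]])

```text
time_s: 52.15
tcp_pos: [0.5876, 0.2652, 0.227]
orientation: [0.327, 0.945, -0.0, -0.0]
wrist_force: [0.7, 0.5, 0.4]
grip_width: 0.0855
finger_force: 0.0
```

>>> step_arm(targets=[[[0, 0, -0.148, 28, 50.5, 0, 1], [0, 0, 0, 0, 0, 0, 1], [0, 0, 0, 0, 0, 50, 1], [0, 0, 0, 0, 0, 50, 1], [0, 0, 0, 0, 0, 30, 1]]])

```text
time_s: 52.78
tcp_pos: [0.5953, 0.3187, 0.0936]
orientation: [0.259, 0.966, -0.002, -0.002]
wrist_force: [0.3, 0.7, 0.2]
grip_width: 0.0853
finger_force: 0.0
```

>>> step_arm(targets=[[[0, 0, 0, 0, 0, 12, 1], [0, 0, 0, 0, 0, 5, 1], [0, 0, 0, 0, 0, 0, 1], [0, 0, 0, 0, 0, 0, 1]]])

```text
time_s: 53.28
tcp_pos: [0.5985, 0.3207, 0.0824]
orientation: [0.258, 0.966, 0.001, 0.001]
wrist_force: [-0.1, 0.1, -0.0]
grip_width: 0.0853
finger_force: 0.0
```

```bash
python3 - <<'E'
from h import *
st();plan((.5977,.3202,.0523,150,1))
E
```

```text
t 53.275 p [0.5985 0.3207 0.0824] yaw 150.04 F [-0.1  0.1 -0. ] w 0.0853 ff 0.0 j6 -0.71
[[0.002,0.002,0.001,0.5,-0.9,30.1,1]]
--
```

>>> step_arm(targets=[[[0, 0, 0, 0.3, 0, 14, 1], [0, 0, 0, 0, 0, 10, 1], [0, 0, 0, 0, 0, 4, 1], [0, 0, 0, 0, 0, 1, 1], [0, 0, 0, 0, 0, 0, 1]]])

```text
time_s: 53.9
tcp_pos: [0.5973, 0.3206, 0.0515]
orientation: [0.258, 0.966, 0.0, 0.0]
wrist_force: [-1.1, -1.1, 0.2]
grip_width: 0.0858
finger_force: 0.0
```

>>> step_arm(targets=[[[0, 0, 0, 0, 0, 0, 0.75], [0, 0, 0, 0, 0, 0, 0.65], [0, 0, 0, 0, 0, 0, 0.5], [0, 0, 0, 0, 0, 0, 0.4], [0, 0, 0, 0, 0, 0, 0.4]]], newtons=40)

```text
time_s: 54.52
tcp_pos: [0.5975, 0.3206, 0.052]
orientation: [0.258, 0.966, 0.0, 0.0]
wrist_force: [-0.6, -0.8, 3.3]
grip_width: 0.0509
finger_force: 42.1
```

>>> step_arm(targets=[[[0, 0, 0, 0, 0, -15, 0.4], [0, 0, 0, 0, 0, -50, 0.4], [0, 0, 0, 0, 0, -50, 0.4], [0, 0, 0, 0, 0, -55, 0.4]]])

```text
time_s: 55.02
tcp_pos: [0.5962, 0.3203, 0.2223]
orientation: [0.258, 0.966, -0.001, -0.001]
wrist_force: [1.3, 0.8, -1.6]
grip_width: 0.0508
finger_force: 42.4
```

>>> step_arm(targets=[[[0, 0, 0.111, -22.2, -48.8, 0, 0.4], [0, 0, 0.111, -27.4, -46.1, 0, 0.4], [0, 0, 0.11, -32.4, -42.7, 0, 0.4], [0, 0, 0.111, -36.9, -38.9, 0, 0.4], [0, 0, 0.11, -40.9, -34.6, 0, 0.4]]])

```text
time_s: 55.65
tcp_pos: [0.5705, 0.0522, 0.2216]
orientation: [0.514, 0.858, -0.0, -0.0]
wrist_force: [0.3, 0.2, -1.5]
grip_width: 0.0509
finger_force: 42.7
```

>>> step_arm(targets=[[[0, 0, 0.111, -44.5, -29.9, 0, 0.4], [0, 0, 0.11, -47.6, -24.8, 0, 0.4], [0, 0, 0.111, -50, -19.5, 0, 0.4], [0, 0, 0, 0, 0, 0, 0.4], [0, 0, 0, 0, 0, 40, 0.4]]])

```text
time_s: 56.28
tcp_pos: [0.5582, -0.1075, 0.1853]
orientation: [0.647, 0.762, 0.002, 0.004]
wrist_force: [1.1, -0.3, -2.6]
grip_width: 0.0514
finger_force: 42.8
```

>>> step_arm(targets=[[[0, 0, 0, 0, 0, 50, 0.4], [0, 0, 0, 0, 0, 38, 0.4], [0, 0, 0, 0, 0, 16, 0.4], [0, 0, 0, 0, 0, 6, 0.4], [0, 0, 0, 0, 0, 0, 0.4]]])

```text
time_s: 56.9
tcp_pos: [0.5567, -0.1065, 0.0727]
orientation: [0.647, 0.762, 0.0, 0.001]
wrist_force: [-0.7, 0.4, -0.3]
grip_width: 0.0512
finger_force: 42.7
```

>>> step_arm(targets=[[[0, 0, 0, 0, 0, 0, 0.4], [0, 0, 0, 0, 0, 0, 0.4]]])

```text
time_s: 57.15
tcp_pos: [0.5566, -0.1068, 0.0728]
orientation: [0.647, 0.762, 0.0, 0.001]
wrist_force: [0.2, 0.3, -2.0]
grip_width: 0.0513
finger_force: 42.7
```

```bash
python3 - <<'E'
from h import *
st();plan((.556,-.1065,.0522,99.3,.4))
E
```

```text
t 57.15 p [ 0.5566 -0.1068  0.0728] yaw 99.34 F [ 0.2  0.3 -2. ] w 0.0513 ff 42.70045816898346 j6 -0.53
[[0.002,0.001,0.001,0.4,-0.6,20.6,0.4]]
--
```

>>> step_arm(targets=[[[0, 0, 0, 0, 0, 8, 0.4], [0, 0, 0, 0, 0, 6, 0.4], [0, 0, 0, 0, 0, 3.5, 0.4], [0, 0, 0, 0, 0, 0, 0.4], [0, 0, 0, 0, 0, 0, 0.4]]])

```text
time_s: 57.78
tcp_pos: [0.5558, -0.1065, 0.054]
orientation: [0.647, 0.762, 0.0, 0.0]
wrist_force: [-0.3, 1.0, -2.3]
grip_width: 0.051
finger_force: 42.7
```

>>> step_arm(targets=[[[0, 0, 0, 0, 0, 1, 0.4], [0, 0, 0, 0, 0, 0.6, 0.4], [0, 0, 0, 0, 0, 0, 0.4]]])

```text
time_s: 58.15
tcp_pos: [0.5557, -0.1065, 0.0523]
orientation: [0.647, 0.762, -0.0, -0.0]
wrist_force: [0.2, 0.3, -2.1]
grip_width: 0.0514
finger_force: 42.7
```

>>> step_arm(targets=[[[0, 0, 0, 0, 0.3, 0.3, 0.4], [0, 0, 0, 0, 0, 0.4, 0.4], [0, 0, 0, 0, 0, 0, 0.4]]])

```text
time_s: 58.52
tcp_pos: [0.5561, -0.1065, 0.052]
orientation: [0.647, 0.762, -0.0, 0.0]
wrist_force: [0.2, 0.4, 0.6]
grip_width: 0.0512
finger_force: 42.7
```

>>> step_arm(targets=[[[0, 0, 0, 0, 0, 0.2, 0.4], [0, 0, 0, 0, 0, 0, 0.4]]])

```text
time_s: 58.78
tcp_pos: [0.5562, -0.1065, 0.0519]
orientation: [0.647, 0.762, -0.0, 0.0]
wrist_force: [-2.2, 1.0, 3.5]
grip_width: 0.0511
finger_force: 42.7
```

>>> step_arm(targets=[[[0, 0, 0, 0, 0, -0.4, 0.68], [0, 0, 0, 0, 0, 0, 0.8], [0, 0, 0, 0, 0, 0, 1], [0, 0, 0, 0, 0, 0, 1], [0, 0, 0, 0, 0, -15, 1]]])

```text
time_s: 59.4
tcp_pos: [0.5549, -0.106, 0.0659]
orientation: [0.647, 0.762, -0.001, -0.002]
wrist_force: [-0.2, 0.3, 0.1]
grip_width: 0.0857
finger_force: 0.0
```

>>> step_arm(targets=[[[0, 0, 0, 0, 0, -50, 1], [0, 0, 0, 0, 0, -50, 1], [0, 0, 0, 0, 0, -50, 1], [0, 0, 0, 0, 0, -50, 1], [0, 0, 0, 0, 0, -50, 1]]])

```text
time_s: 60.02
tcp_pos: [0.5557, -0.1063, 0.3199]
orientation: [0.647, 0.762, 0.0, 0.001]
wrist_force: [0.9, -0.1, -0.3]
grip_width: 0.0853
finger_force: 0.0
```

>>> step_arm(targets=[[[0, 0, -0.025, 37, -21, 0, 1], [0, 0, -0.025, 37, -21, 0, 1], [0, 0, 0, 0, 0, 0, 1], [0, 0, 0, 0, 0, 0, 1], [0, 0, 0, 0, 0, 0, 1]]])

```text
time_s: 60.65
tcp_pos: [0.5023, -0.0416, 0.317]
orientation: [0.628, 0.778, -0.0, 0.0]
wrist_force: [-0.5, -0.4, 0.6]
grip_width: 0.0855
finger_force: 0.0
```

```bash
python3 - <<'E'
from h import *
st()
import pickle
i=camera_info('wrist');im=camera('wrist');cv2.imwrite('pics/w7.png',im);pickle.dump(i,open('w7.pkl','wb'))
j=pickle.load(open('w1.pkl','rb'));w1=cv2.imread('pics/w1.png')
# same-view comparison: warp w7 into w1's view by rim-height plane, compare each object by template matching
for n,c,z,r in(('jar',(.530,.0592),.108,.027),('pot',(.541,-.021),.092,.031),('tin',(.556,-.1065),.1,.026)):
    g=np.array([[c[0]+a,c[1]+b,z] for a in(-.06,.06) for b in(-.06,.06)]);q=np.float32([[20+80*(a>0)*1.0,0] for a in(0,)])
    dst=np.float32([[x,y] for x in(0,240) for y in(0,240)])
    A=[cv2.warpPerspective(I,cv2.getPerspectiveTransform(np.float32(proj(k,g)),dst),(240,240)) for I,k in((w1,j),(im,i))]
    m=int(r*2000)+4;t=A[0][120-m:120+m,120-m:120+m]
    R_=cv2.matchTemplate(A[1],t,cv2.TM_CCOEFF_NORMED);_,v,_,l=cv2.minMaxLoc(R_)
    print(n,'shift mm (x,y)',(l[1]-120+m)*.5,(l[0]-120+m)*.5,round(v,2))
cv2.imwrite('pics/c7.png',np.hstack([w1[:350,220:620],im[:350,220:620]]))
cv2.imwrite('pics/s7.png',camera('scene'))
E
```

```text
t 60.65 p [ 0.5023 -0.0416  0.317 ] yaw 102.15 F [-0.5 -0.4  0.6] w 0.0855 ff 0.0 j6 -0.5
jar shift mm (x,y) -0.5 0.0 0.96
pot shift mm (x,y) -0.5 -2.0 0.57
tin shift mm (x,y) 0.0 1.5 1.0
```

View pics/c7.png

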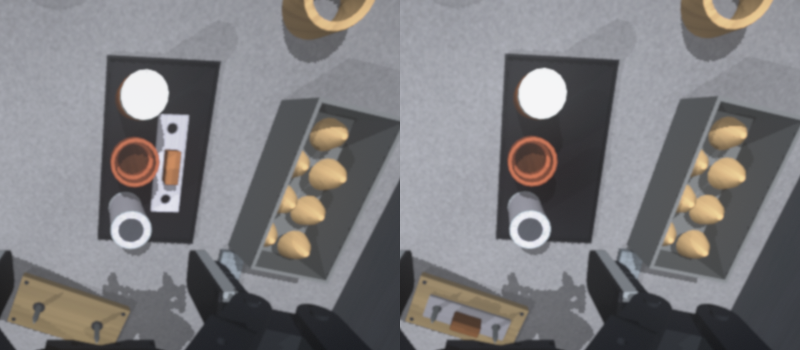

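Everything stands back in its place. A fixed-camera comparison (scene before vs after) gives the residual shift.

```bash
python3 - <<'E'
from h import *
k=camera_info('scene');A=cv2.imread('pics/scene0.png');B=cv2.imread('pics/s7.png')
for n,(x0,y0,x1,y1),c in(('tin',(305,185,330,222),(.556,-.1065,.05)),('pot',(335,190,361,215),(.541,-.021,.08)),('jar',(362,190,389,222),(.53,.059,.08))):
    t=A[y0:y1,x0:x1];S=B[y0-6:y1+6,x0-6:x1+6]
    f=8;t8,S8=[cv2.resize(v,None,fx=f,fy=f,interpolation=cv2.INTER_CUBIC) for v in(t,S)]
    _,v,_,l=cv2.minMaxLoc(cv2.matchTemplate(S8,t8,cv2.TM_CCOEFF_NORMED));d=np.array(l)/f-6
    p=proj(k,c)[0];w=at(k,[p,p+d],c[2]);print(n,d,round(v,3),'mm',((w[1]-w[0])*1000).round(1))
E
```

```text
tin [-0.125  0.25 ] 0.992 mm [ 1.  -0.1  0. ]
pot [-0.125 -0.25 ] 0.993 mm [-0.7 -0.6  0. ]
jar [-0.25  0.  ] 0.998 mm [ 0.2 -0.7 -0. ]
```

All three are within about 1 mm of where they stood, and the robot is clear, so I'll hand it in.

```bash
python3 -c "
from cell import *
print(close_job())"
```

```text
the job is handed in; nothing more can be done
None
```

The job is handed in at about 61 s: the template lies flat over both pins of the plywood board, and the pot, jar and tin are back in the tray within about 1 mm of where they stood.

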